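Put the residents' soup jars on to warm

ROBOT

A 6-joint arm with a two-finger parallel gripper is mounted at the origin on the work surface. World frame = base frame: x ahead of the robot, y to its left, z up, the work surface at z = 0. Lengths are in m, angles in degrees, forces in N, time in s.
With the tool pointing down it reaches from about 0.375 to 0.9 m from the base axis. Payload 3.1 kg.
Tool frame: the origin (TCP) lies on the centre line of the jaws, within the pads' length; the fingertips stand finger_overhang ahead of it and the grasp point (between the pads) lies 5 mm behind it (finger_overhang is the distance from the TCP to the fingertips, in m); z points along the fingers, y is the line along which they close (so a half turn about z gives the same grasp; the last joint's range is limited). The gripper opens to 87 mm and grips with 3 to 60 N. Pads are 19 mm wide; open, the fingers measure 117 mm over their backs; the gripper's body (75 mm by 190 mm) begins 51 mm behind the grasp point.
Start: joints at [-86.087, 30.224, 82.088, -0, 67.689, -10.227], TCP at [0.153, -0.606, 0.237] pointing down, gripper open.
Joint ranges: [-176.69, 176.69], [-43.24, 126.21], [12.49, 139.97], [-82, 262], [0, 151.66], [-163.58, 163.58]. Speed limits (degrees/s): [159.86, 159.86, 180, 180, 180, 180].

INTERFACE

Orientations are given as a 3x3 rotation matrix whose columns are the frame's x, y, z axes.
In Python, from rig import read_state, capture, calibration, hand_in, finger_overhang gives the robot as it stands.
- The arm moves only by the tool send_rows, never from a script. Its argument "plan" is a list of rows, each a list of 5 numbers: the closure in counts, from 0 (fully open) to 255 (shut), then the shift along the tool's x, y, z in m, then the turn about the tool's z in rad. A call has 1 to 20 rows; each row shifts and turns the commanded pose from where the row before left it, along the tool's axes as they then stand; what a row does not reach is not made up. A row lasts 1/12 s, in which the tool goes at most 41.7 mm and 7.16 degrees, less where a joint would pass 70% of its speed; a pose out of reach is approached as far as the arm can. A call is refused whole if a number of a shift passes 0.0417 or a number of a turn 0.125, either way. A call with a gripper value outside its range is refused whole. The fingers move at their own pace and stop on an object; the grip force is fixed at half the most. Time passes only in rows, so rows that do not move let the fingers close. It gives the time, the measured TCP pose, the force, the opening and the grip force at its end, in the units of the state.
- read_state(): the state, without advancing time (a new reading comes with each control period).
- capture(name): name is "side" or "top"; returns (picture, depth): 480x640x3 uint8, blue, green, red; 480x640 float32, m along the optical axis (not along the pixel's ray), 0 where there is no reading.
- calibration(name): a dict with "fx", "fy", "cx", "cy" (pixels), "dist_coeffs" ([k1, k2, p1, p2, k3] as OpenCV has them; the pictures are not rectified), "xyz" and "rotation" of the camera in the world. Camera axes: x right, y down, z forward; pixel columns grow to the right and rows downward; lengths in m; the calibration is good to about 2 mm. A picture is of the moment at which its call begins. calibration takes no time and is no camera call.
- hand_in(): hands the job in; it is judged then, once.
The state is a dict: "time_s": time; "joint_positions": joint angles; "qvel": joint speeds; "tau": joint torques, N m; "position": TCP position; "tcp_rot": TCP orientation; "force": force on the tool from outside, world axes, zero at the start; "moment": the same for the moment, N m; "opening": opening from 0.0 (shut) to 1.0 (fully open); "grasp_force": force on a finger pad.
Only numpy, scipy, OpenCV 4.12 (cv2) and the standard library are available. Lean on these libraries where they do the work, as an engineer would, in place of code of your own. Each camera call takes 0.05 s, during which the arm holds its last target. There are 200 camera calls.

TASK

Put the soup jars on to warm: draw the tray of jars out from under the counter riser by its brass handle, take the lid off the warmer with the lid lifter and lay it on the cork mat, stand every jar upright in the warmer's well, and put the lid back on with the lifter so that it is fully seated. Finish with the lifter back in its cradle and the empty tray pushed fully home under the riser. The lid is hot, so only the lifter may touch it; keep it level while it hangs, never set it down on the bare counter, and leave the mug, the parcel and the plant where they are.

Things in the scene. Friction and masses are not known exactly. Their poses are not given: they have to be found in the camera images.
- warmer: fixed round black countertop food warmer, 256 mm across, 128 mm tall to its bright rim, with an open round well 210 mm across inside; origin at the centre of its underside, z up
- warmer_well (a point): centre of the well's flat floor, 35 mm above the counter; the well is 210 mm across and 93 mm deep from the rim
- lid: the warmer's loose hot steel lid, 0.45 kg: disc 238 mm across, 5 mm thick, with a tapering plug below (200 mm across at the disc, 188 mm at its foot, 10 mm deep) that enters the well with 5 mm to spare all round, and an upright loop handle on top. Origin on the axis at the disc's underside (the face that sits on the rim, 128 mm up when seated), z up. It starts on the warmer, any yaw
- lid_loop (a point): middle of the straight top bar of the lid's loop handle, on the bar's centre line, 51 mm above the lid's origin; bar 8 mm thick, 86 mm long along y (of this point and of the lid), 42 mm clear below it; hooks enter along x, from either side
- lifter: lid lifter, 0.18 kg: a level wooden cross grip 24 mm wide (x), 120 mm long (y), 26 mm high, gripped across its width at its middle from above, with two parallel hooks of 7 mm steel bar below it at y = -20 and +20 mm. The hooks run down at x = -18 mm, then forward and round in an open V under the grip. Origin at the centre of the grip, z up as it hangs. It starts in its cradle
- lifter_hook (a point): bottom of the V (bar centre line), midway between the hooks, 80 mm below the grip's centre. The V opens upward; its points at x = +15 mm reach 15.5 mm above this point. It goes under the lid's bar moving along the lifter's +x and is then raised; the bar's centre settles about 10 mm above this point. Steel reaches 3.5 mm below it
- cradle: fixed dark steel cradle for the lifter, base 80 x 125 mm, with two upright plates 94 mm apart along its y that carry the ends of the wooden grip in notches, open at the top, 35 mm wide (x), 13 mm deep. Origin at the centre of its underside
- cradle_rest (a point): where the centre of the lifter's grip lies when it hangs in the cradle, 113 mm above the counter; x and y as the cradle's (the lifter's y lies along the cradle's y; either way round will do)
- trivet: fixed round cork mat for the hot lid, 210 mm across, 18 mm thick; origin at the centre of its underside. The lid rests on it on the foot of its plug, lid origin then 28 mm above the counter
- riser: fixed counter riser (glass shelf on walnut sides, open at its front, -x): top 185 mm deep (x), 246 mm wide (y), top face 120 mm and underside 100 mm above the counter; 210 mm between its side panels; inner face of its 22 mm high back strip at x = +82.5 mm. Origin on the counter under the middle of the top, x pointing to its back
- tray: loose wooden serving board, 0.6 kg, 240 mm long (x), 190 mm wide (y), 8 mm thick, on the counter partly under the riser. Fully home its back edge meets the riser's back strip: origin at x = -37.5 mm, y = 0 in the riser's frame. Drawn out 175 mm from home, all the jars stand clear in front of the riser. Origin at the centre of its underside, x towards its back edge
- tray_handle (a point): middle of the top bar of the tray's upright brass handle, an arch of 10 mm round bar 90 mm long along the tray's y, 105 mm in front of the tray's centre, its bar 80 mm above the counter; x and y as the tray's
- jar1: brick-red soup jar with a white paper band, body 66 mm across, 58 mm tall, white cap on top 48 mm across, 18 mm tall (76 mm in all), about 0.26 kg; origin at the centre of its underside, z up. Two to four of the jars are present (the others are None); they start standing on the tray, under the riser
- jar2: orange soup jar with a white paper band, body 66 mm across, 58 mm tall, white cap on top 48 mm across, 18 mm tall (76 mm in all), about 0.26 kg; origin at the centre of its underside, z up. Two to four of the jars are present (the others are None); they start standing on the tray, under the riser
- jar3: green soup jar with a white paper band, body 66 mm across, 58 mm tall, white cap on top 48 mm across, 18 mm tall (76 mm in all), about 0.26 kg; origin at the centre of its underside, z up. Two to four of the jars are present (the others are None); they start standing on the tray, under the riser
- jar4: amber soup jar with a white paper band, body 66 mm across, 58 mm tall, white cap on top 48 mm across, 18 mm tall (76 mm in all), about 0.26 kg; origin at the centre of its underside, z up. Two to four of the jars are present (the others are None); they start standing on the tray, under the riser
- mug: blue mug, 84 mm across, 95 mm tall, a bystander; origin at the centre of its underside
- parcel: cardboard parcel 150 x 210 x 80 mm, a bystander; origin at the centre of its underside
- plant: small green plant in a white pot 84 mm across and 65 mm tall, a bystander; origin at the centre of the pot's underside
There are look-alikes about, which are no part of the job. What is shaped like the jar1 but blue is not meant. Leave any black look-alike of the lifter alone.

How it is judged:
By the outcome, as a careful person would: the job done as asked, in the order asked, and still so for the second after the job is handed in, with the robot touching nothing.
Of jar1, jar2, jar3, jar4 only 2 to 4 are there at a start; the rules pass over those that are not, and their reading is None.
At some moment in a run one of jar1, jar2, jar3, jar4 may be knocked a few centimetres aside while the robot is not near it.
It also fails if it takes over 210 s, if anything falls off the work surface, if the arm or the gripper's body presses on something with over 40 N, if the wrist force passes 120 N, or if a joint passes its speed limit or range.

## Working session

There is one attempt and no reset: what is moved stays moved. The work goes in short steps, Python scripts to look and compute and a tool call to move; the robot and the scene stay as the last step left them, time stands still between calls to the robot, and variables do not carry over. Pictures are saved under pics/ and viewed, at most 14 in all, crops included, and the job is handed in when it is done.

Besides the shell and the picture viewer there is one more tool, called after "Call:" as name(argument=value, ...) on one line, values as JSON. send_rows: Moves the arm, as the interface text tells. Its arguments: {"type":"object","properties":{"plan":{"type":"array","items":{"type":"array","items":{"type":"number"}}}},"required":["plan"]}

```bash
ls; mkdir -p pics; python3 - <<'E'
from rig import *
import cv2,numpy as np
for n in("side","top"):
    p,d=capture(n); cv2.imwrite(f"pics/{n}0.png",p); np.save(f"{n}0.npy",d)
    c=calibration(n); print({k:np.round(v,3).tolist() for k,v in c.items()})
s=read_state(); print(s["time_s"],s["position"],np.round(s["tcp_rot"],3).tolist(),finger_overhang)
E
```

```text
pics
{'fx': 439.577, 'fy': 439.577, 'cx': 321.038, 'cy': 241.945, 'dist_coeffs': [0.035, 0.0, 0.0, 0.0, 0.0], 'xyz': [0.11, 0.808, 1.042], 'rotation': [[-0.903, -0.302, 0.306], [-0.43, 0.617, -0.659], [0.01, -0.727, -0.687]]}
{'fx': 498.328, 'fy': 498.328, 'cx': 324.486, 'cy': 237.383, 'dist_coeffs': [-0.104, 0.0, 0.0, 0.0, 0.0], 'xyz': [0.293, -0.029, 1.434], 'rotation': [[-0.024, -0.986, 0.166], [-1.0, 0.025, 0.005], [-0.009, -0.166, -0.986]]}
0.1 [ 0.15265844 -0.60543792  0.23569041] [[0.97, 0.244, -0.0], [0.244, -0.97, 0.002], [0.0, -0.002, -1.0]] 0.014
```

View pics/top0.png

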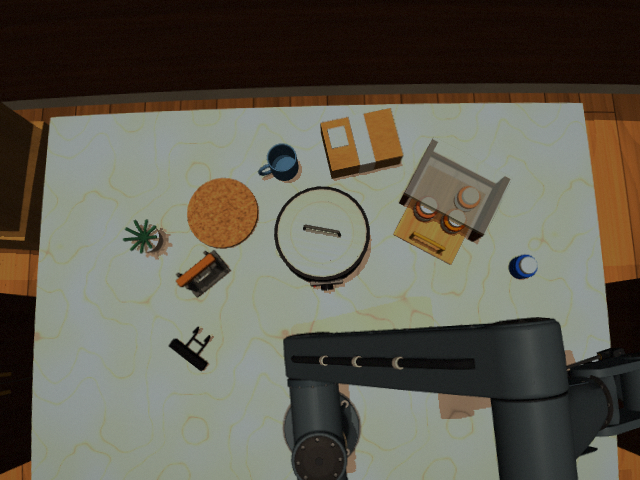

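View pics/side0.png

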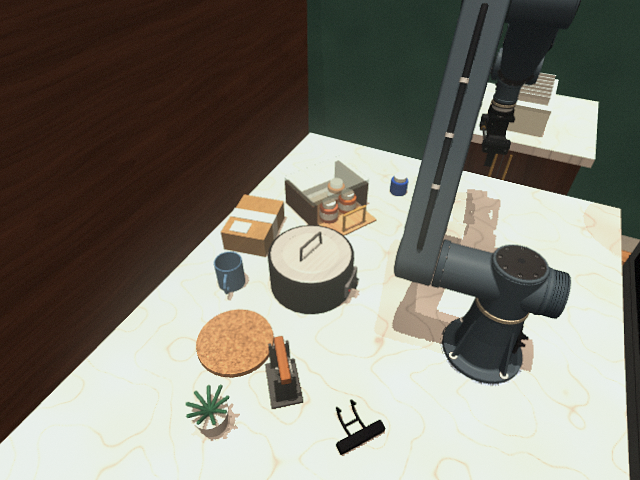

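The top view shows the warmer and lid at (322,233), the cork mat at (222,213), the wooden lifter in its cradle at (203,272) and the riser at (455,190). Three jars are visible at (425,210), (453,224) and (466,196), and the tray handle is at (428,243). There are two look-alikes: the black lifter at (190,348) and the blue jar at (523,266). The only candidate for the lifter is the wood-gripped one in the cradle. I'll check that, and the riser, in a close crop.

```bash
cat > h.py <<'E'
import cv2,numpy as np
from rig import *
def cam(n):
    c=calibration(n);K=np.array([[c["fx"],0,c["cx"]],[0,c["fy"],c["cy"]],[0,0,1]]);return K,np.array(c["dist_coeffs"]),np.array(c["xyz"]),np.array(c["rotation"])
def at_z(n,uv,z):
    K,D,t,R=cam(n);p=cv2.undistortPoints(np.array(uv,float).reshape(-1,1,2),K,D)[:,0]
    r=np.c_[p,np.ones(len(p))]@R.T
    return t+r*((np.array(z)-t[2])/r[:,2])[:,None]
def cloud(n,d):
    K,D,t,R=cam(n);v,u=np.mgrid[:480,:640]
    p=cv2.undistortPoints(np.stack([u,v],-1).reshape(-1,1,2).astype(float),K,D)[:,0]
    return (t+(np.c_[p,np.ones(len(p))]*d.reshape(-1,1))@R.T).reshape(480,640,3)
def proj(n,P):
    K,D,t,R=cam(n);return cv2.projectPoints(np.array(P,float),cv2.Rodrigues(R.T)[0],-R.T@t,K,D)[0][:,0]
def crop(img,x0,y0,w,h,s):return cv2.resize(img[y0:y0+h,x0:x0+w],None,fx=s,fy=s,interpolation=cv2.INTER_CUBIC)
E
python3 - <<'E'
from h import *
t=cv2.imread("pics/top0.png");s=cv2.imread("pics/side0.png")
a=crop(t,390,130,130,140,3);b=crop(t,165,235,80,75,3);c=crop(t,265,180,115,115,3);e=crop(s,255,325,60,85,3)
o=np.zeros((600,800,3),np.uint8)
for im,x,y in((a,0,0),(c,400,0),(b,0,370),(e,400,345)):
    im=im[:600-y,:800-x];o[y:y+im.shape[0],x:x+im.shape[1]]=im
cv2.imwrite("pics/c1.png",o)
P=cloud("top",np.load("top0.npy"))
def med(m):return np.round(np.median(P[m],0),4),m.sum()
X,Y,Z=P[...,0],P[...,1],P[...,2]
img=cv2.cvtColor(t,cv2.COLOR_BGR2HSV);v,u=np.mgrid[:480,:640]
print("counter",np.median(Z[300:340,60:150]))
# trivet
m=(abs(Z-.018)<.006)&(u>175)&(u<270)&(v>165)&(v<260)&(img[...,1]>80);c,r=cv2.minEnclosingCircle(P[m][:,:2].astype(np.float32));print("trivet",c,r,med(m))
m=(abs(Z-.133)<.006)&(u>265)&(u<380)&(v>180)&(v<290);c,r=cv2.minEnclosingCircle(P[m][:,:2].astype(np.float32));print("lid",c,r,med(m))
m=(Z>.165)&(u>265)&(u<380)&(v>180)&(v<290);q=P[m][:,:2].astype(np.float32);print("bar",cv2.minAreaRect(q),med(m))
m=(Z>.105)&(u>165)&(u<240)&(v>240)&(v<300);q=P[m][:,:2].astype(np.float32);print("grip",cv2.minAreaRect(q),med(m))
m=(Z>.05)&(Z<.1)&(u>400)&(u<455)&(v>225)&(v<260);q=P[m][:,:2].astype(np.float32);print("handle",cv2.minAreaRect(q),med(m))
m=(abs(Z-.12)<.006)&(u>390)&(u<520)&(v>130)&(v<250);q=P[m][:,:2].astype(np.float32);print("riser",cv2.minAreaRect(q),med(m))
m=(abs(Z-.076)<.006)&(u>390)&(u<520)&(v>130)&(v<250);print("caps",med(m))
for uv in((425,210),(453,224),(466,196)):print(uv,P[uv[1],uv[0]])
E
```

```text
counter -0.0012286378451311641
trivet (0.6397102475166321, 0.24721892178058624) 0.14283332228660583 (array([0.6143, 0.2764, 0.0171]), np.int64(3616))
lid (0.5278369188308716, -0.014877901412546635) 0.127523735165596 (array([ 0.5228, -0.0148,  0.1327]), np.int64(6285))
bar ((0.4255755543708801, -0.04019124060869217), (0.25150948762893677, 0.0846027061343193), 13.840649604797363) (array([ 0.5231, -0.0292,  0.1827]), np.int64(162))
grip ((0.3979795575141907, 0.1658775955438614), (0.42922443151474, 0.10852134972810745), 75.98279571533203) (array([0.4349, 0.32  , 0.1235]), np.int64(509))
handle ((0.5340448021888733, -0.3291950821876526), (0.10045856237411499, 0.08036462962627411), 58.993202209472656) (array([ 0.5145, -0.3254,  0.0808]), np.int64(187))
riser ((0.652746856212616, -0.3936682939529419), (0.24762983620166779, 0.18828780949115753), 60.59939956665039) (array([ 0.6505, -0.3934,  0.1194]), np.int64(5597))
caps (array([ 0.7572, -0.2413,  0.0783]), np.int64(347))
(425, 210) [ 0.5926597 -0.3048105  0.0771518]
(453, 224) [ 0.55022101 -0.38014552  0.08083308]
(466, 196) [ 0.61880147 -0.41030146  0.12370029]
```

View pics/c1.png

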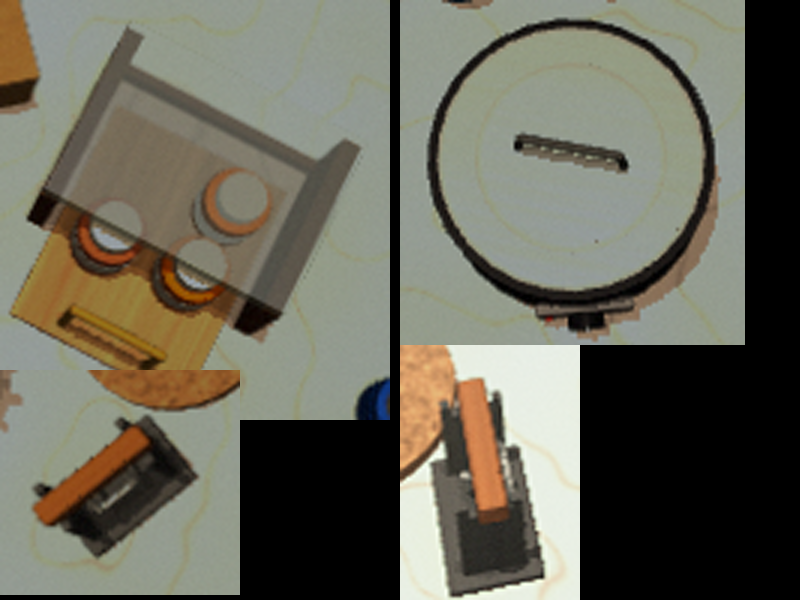

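```bash
python3 - <<'E'
from h import *
t=cv2.imread("pics/top0.png");hsv=cv2.cvtColor(t,cv2.COLOR_BGR2HSV);P=cloud("top",np.load("top0.npy"));Z=P[...,2]
def line(name,a,b,z):
    q=at_z("top",[a,b],[z,z]);d=q[1]-q[0];print(name,"mid",q.mean(0).round(4),"len",np.linalg.norm(d).round(4),"ang",np.degrees(np.arctan2(d[1],d[0])).round(1))
line("bar",(304.3,226.7),(340,233.3),.183);line("handle",(414,233.3),(445,248.3),.085);line("grip",(179.3,282.7),(214,256),.126)
m=((hsv[...,1]>90)*255).astype(np.uint8);m[:,:180]=0;m[:,265:]=0;m[:170]=0;m[252:]=0
n,l,s,c=cv2.connectedComponentsWithStats(m);k=1+s[1:,4].argmax();cs=cv2.findContours((l==k).astype(np.uint8),0,1)[0]
e=max(cs,key=len)[:,0].astype(float);q=at_z("top",e,np.full(len(e),.018));print("trivet",cv2.minEnclosingCircle(q[:,:2].astype(np.float32)),q.mean(0))
def comp(name,m):
    n,l,s,c=cv2.connectedComponentsWithStats(m.astype(np.uint8));k=1+s[1:,4].argmax();q=P[l==k];print(name,cv2.minAreaRect(q[:,:2].astype(np.float32)),np.median(q,0).round(4))
v,u=np.mgrid[:480,:640];box=lambda a,b,c,d:(u>a)&(u<b)&(v>c)&(v<d)
ok=lambda z,t:abs(Z-z)<t
comp("grip",box(165,240,240,300)&ok(.125,.006)&(hsv[...,1]>120));comp("bar",box(295,350,220,240)&ok(.18,.008));comp("handle",box(405,455,225,260)&ok(.08,.008))
comp("cradlebase",box(165,240,240,300)&ok(.0,.03)&(hsv[...,2]<90))
comp("mug",box(255,305,140,185)&ok(.095,.01));comp("parcel",box(315,410,100,180)&ok(.08,.01))
h=box(180,235,245,300)&(Z>.02)&(Z<.1);print(h.sum())
E
```

```text
bar mid [ 0.5236 -0.0171  0.183 ] len 0.0928 ang -102.1
handle mid [ 0.504  -0.3106  0.085 ] len 0.0943 ang -117.8
grip mid [0.4365 0.3196 0.126 ] len 0.1158 ang -53.2
trivet ((0.6147528886795044, 0.2746710479259491), 0.10707132518291473) [0.61349979 0.27515533 0.018     ]
grip ((0.4354032278060913, 0.32395556569099426), (0.0252227820456028, 0.11888738721609116), 38.319129943847656) [0.4368 0.3225 0.1244]
bar ((0.5277760624885559, -0.015675567090511322), (0.09171662479639053, 0.009152868762612343), 77.96853637695312) [ 0.5268 -0.0168  0.1811]
handle ((0.5057655572891235, -0.30950018763542175), (0.09557186812162399, 0.011757837608456612), 59.20302200317383) [ 0.5056 -0.3094  0.0829]
cradlebase ((0.43727627396583557, 0.3267872929573059), (0.08176540583372116, 0.12575875222682953), 38.767433166503906) [0.4238 0.3053 0.0089]
mug ((0.7512532472610474, 0.09378121793270111), (0.08469885587692261, 0.08210031688213348), 0.03844326362013817) [0.7522 0.0928 0.0924]
parcel ((0.8054763078689575, -0.13435286283493042), (0.1535680592060089, 0.21174068748950958), 12.071840286254883) [ 0.8026 -0.1333  0.0795]
199
```

Call:
send_rows(plan=[[0,0,0,0,-0.116],[0,0,0,0,-0.116],[0,0,0,0,-0.116],[0,0,0,0,-0.116],[0,0,0,0,-0.116],[0,0,0,0,-0.116],[0,0,0,0,-0.116],[0,0.033,0.0125,0.0066,0],[0,0.033,0.0125,0.0066,0],[0,0.033,0.0125,0.0066,0],[0,0.033,0.0125,0.0066,0],[0,0.033,0.0125,0.0066,0],[0,0.033,0.0125,0.0066,0],[0,0.033,0.0125,0.0066,0],[0,0.033,0.0125,0.0066,0],[0,0.033,0.0125,0.0066,0],[0,0.033,0.0125,0.0066,0],[0,0.033,0.0125,0.0066,0],[0,0.033,0.0125,0.0066,0],[0,0.033,0.0125,0.0066,0]])

```text
time_s: 1.77
position: [0.5055, -0.3101, 0.15]
tcp_rot: [[0.49, 0.872, -0.001], [0.872, -0.49, 0.001], [0.0, -0.001, -1.0]]
force: [0.2, -0.8, 0.7]
opening: 0.997
grasp_force: 0.0
```

```bash
cat >> h.py <<'E'
def go(x,y,z,yaw=None):
    "tool-axis shifts (after turn) to reach world x,y,z with tool y axis at yaw"
    s=read_state();R=np.array(s["tcp_rot"]);a=np.degrees(np.arctan2(R[1,1],R[0,1]));p=np.array(s["position"])
    print("t",round(s["time_s"],2),"pos",p.round(4),"yaw_y",a.round(1),"F",np.round(s["force"],1),"open",round(s["opening"],3),"gf",round(s["grasp_force"],1),"z",R[:,2].round(3))
    if yaw is None:yaw=a
    t=-np.radians((yaw-a+180)%360-180);k=np.radians(yaw)
    Y=np.array([np.cos(k),np.sin(k),0]);X=np.array([-np.sin(k),np.cos(k),0]);d=np.array([x,y,z])-p
    print("turn",t.round(3),"x %.4f y %.4f z %.4f"%(d@X,d@Y,-d[2]))
def shot(n,name,x0,y0,w,h,s):
    p,d=capture(n);np.save(f"{n}.npy",d);cv2.imwrite(f"{n}.png",p);cv2.imwrite(f"pics/{name}.png",crop(p,x0,y0,w,h,s));return p,d
E
python3 -c "
from h import *
go(.5055,-.3097,.077,-29.4)
shot('side','s1',290,120,130,130,4)
print(proj('side',[[.5055,-.3097,.08]]))"
```

```text
t 1.77 pos [ 0.5055 -0.3101  0.15  ] yaw_y -29.3 F [ 0.2 -0.8  0.7] open 0.997 gf 0.0 z [-0.001  0.001 -1.   ]
turn 0.001 x 0.0004 y -0.0002 z 0.0730
[[354.04148848 209.97338326]]
```

View pics/s1.png

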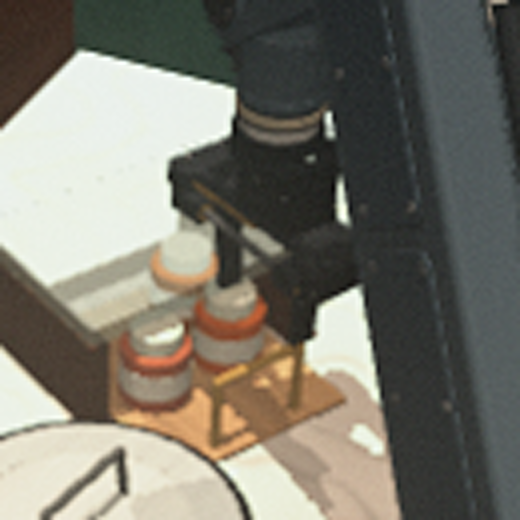

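The handle lies between the open fingers, with the front jars close behind it. I'll close partway first, then go down and grip.

Call:
send_rows(plan=[[140,0,0,0,0],[140,0,0,0,0],[140,0,0,0,0],[140,0,0,0,0],[140,0,0,0.018,0],[140,0,0,0.018,0],[140,0,0,0.018,0],[140,0,0,0.018,0],[140,0,0,0,0],[255,0,0,0,0],[255,0,0,0,0],[255,0,0,0,0],[255,0,0,0,0],[255,0,0,0,0],[255,0,0,0,0]])

```text
time_s: 3.07
position: [0.5047, -0.3118, 0.0796]
tcp_rot: [[0.49, 0.872, 0.001], [0.872, -0.49, -0.001], [-0.0, 0.001, -1.0]]
force: [-0.2, -1.1, 3.6]
opening: 0.104
grasp_force: 30.0
```

Call:
send_rows(plan=[[255,0,-0.002,0,0],[255,0,-0.004,0,0],[255,0,-0.006,0,0],[255,0,-0.008,0,0],[255,0,-0.01,0,0],[255,0,-0.01,0,0],[255,0,-0.01,0,0],[255,0,-0.01,0,0],[255,0,-0.01,0,0],[255,0,-0.01,0,0],[255,0,-0.01,0,0],[255,0,-0.01,0,0],[255,0,-0.01,0,0],[255,0,-0.01,0,0],[255,0,-0.01,0,0],[255,0,-0.008,0,0],[255,0,-0.006,0,0],[255,0,-0.004,0,0],[255,0,-0.002,0,0],[255,0,0,0,0]])

```text
time_s: 4.73
position: [0.3768, -0.2412, 0.0796]
tcp_rot: [[0.49, 0.871, 0.007], [0.871, -0.49, -0.007], [-0.003, 0.01, -1.0]]
force: [4.4, -3.5, -0.6]
opening: 0.103
grasp_force: 30.0
```

Call:
send_rows(plan=[[255,0,-0.002,0,0],[255,0,-0.002,0,0],[255,0,0,0,0],[150,0,0,0,0],[150,0,0,0,0],[150,0,0,0,0],[150,0,0,0,0],[150,0,0,-0.01,0],[150,0,0,-0.02,0],[150,0,0,-0.03,0],[150,0,0,-0.04,0],[0,0,0,-0.04,0],[0,0,0,-0.03,0],[0,0,0,0,0]])

```text
time_s: 5.9
position: [0.3722, -0.2379, 0.2539]
tcp_rot: [[0.489, 0.872, 0.007], [0.872, -0.489, -0.008], [-0.003, 0.01, -1.0]]
force: [1.4, 1.1, -0.4]
opening: 0.561
grasp_force: 0.0
```

```bash
python3 -c "
from h import *
go(.436,.3215,.25,38.3)"
```

```text
t 5.9 pos [ 0.3722 -0.2379  0.2539] yaw_y -29.3 F [ 1.4  1.1 -0.4] open 0.561 gf 0.0 z [ 0.007 -0.008 -1.   ]
turn -1.18 x 0.3994 y 0.3968 z 0.0039
```

Call:
send_rows(plan=[[0,0,0,0,-0.118],[0,0,0,0,-0.118],[0,0,0,0,-0.118],[0,0,0,0,-0.118],[0,0,0,0,-0.118],[0,0,0,0,-0.118],[0,0,0,0,-0.118],[0,0,0,0,-0.118],[0,0,0,0,-0.118],[0,0,0,0,-0.118],[0,0,0,0,0]])

```text
time_s: 6.82
position: [0.3692, -0.235, 0.2476]
tcp_rot: [[-0.621, 0.784, -0.003], [0.784, 0.621, 0.003], [0.004, -0.0, -1.0]]
force: [-0.4, 0.4, 0.1]
opening: 0.999
grasp_force: 0.0
```

Call:
send_rows(plan=[[0,0.01,0.01,0,0],[0,0.026,0.026,0,0],[0,0.026,0.026,0,0],[0,0.026,0.026,0,0],[0,0.026,0.026,0,0],[0,0.026,0.026,0,0],[0,0.026,0.026,0,0],[0,0.026,0.026,0,0],[0,0.026,0.026,0,0],[0,0.026,0.026,0,0],[0,0.026,0.026,0,0],[0,0.026,0.026,0,0],[0,0.026,0.026,0,0],[0,0.026,0.026,0,0],[0,0.026,0.026,0,0],[0,0.02,0.018,0,0],[0,0.005,0.004,0,0],[0,0,0,0,0]])

```text
time_s: 8.32
position: [0.433, 0.3235, 0.2477]
tcp_rot: [[-0.62, 0.784, -0.002], [0.784, 0.62, -0.001], [0.0, -0.002, -1.0]]
force: [0.2, -0.3, -0.9]
opening: 1.005
grasp_force: 0.0
```

```bash
python3 -c "
from h import *
go(.436,.3215,.11,38.3)
p,d=capture('side');np.save('side.npy',d);q,d=capture('top');np.save('top.npy',d);cv2.imwrite('top.png',q)
o=np.zeros((600,800,3),np.uint8);a=crop(p,230,310,100,110,4);b=crop(q,390,140,130,150,3);o[:440,:400]=a;o[:450,405:795]=b;cv2.imwrite('pics/s2.png',o)
print(proj('side',[[.436,.3215,.113],[.436,.3215,.033]]))"
```

```text
t 8.32 pos [0.433  0.3235 0.2477] yaw_y 38.3 F [ 0.2 -0.3 -0.9] open 1.005 gf 0.0 z [-0.002 -0.001 -1.   ]
turn 0.001 x -0.0035 y 0.0011 z 0.1377
[[281.63453947 356.88177985]
 [283.22853626 374.3119235 ]]
```

View pics/s2.png

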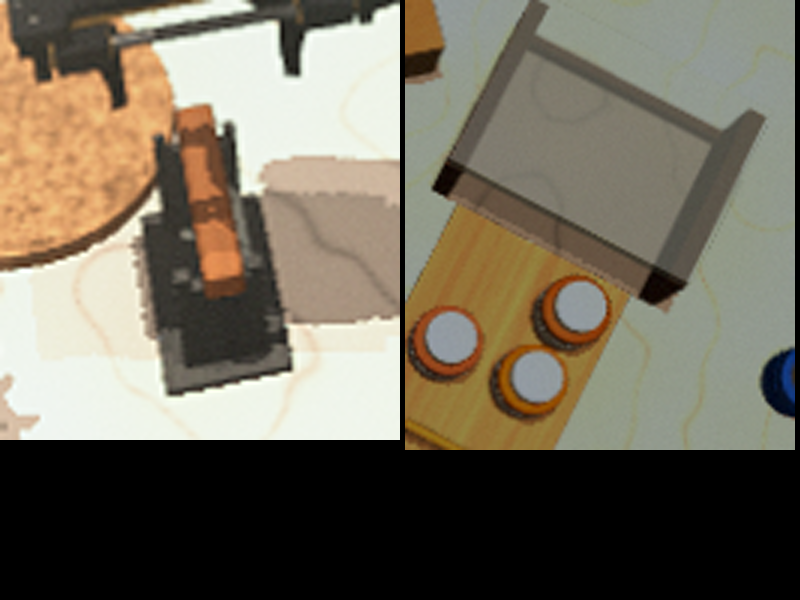

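Call:
send_rows(plan=[[60,-0.002,0.002,0.01,0],[60,0,0,0.025,0],[60,0,0,0.025,0],[60,0,0,0.025,0],[60,0,0,0.02,0],[60,0,0,0.02,0],[60,0,0,0.012,0],[60,0,0,0.003,0],[60,0,0,0,0],[255,0,0,0,0],[255,0,0,0,0],[255,0,0,0,0],[255,0,0,0,0],[255,0,0,0,0],[255,0,0,0,0],[255,0,0,0,0]])

```text
time_s: 9.75
position: [0.4369, 0.3221, 0.109]
tcp_rot: [[-0.62, 0.785, 0.0], [0.785, 0.62, 0.0], [-0.0, 0.0, -1.0]]
force: [-1.2, 0.5, -0.3]
opening: 0.32
grasp_force: 0.0
```

Call:
send_rows(plan=[[255,0,0,0,0],[255,0,0,0,0],[255,0,0,0,0],[255,0,0,0,0],[255,0,0,0,0]])

```text
time_s: 10.17
position: [0.4371, 0.3223, 0.109]
tcp_rot: [[-0.619, 0.785, 0.001], [0.785, 0.619, 0.001], [-0.0, 0.001, -1.0]]
force: [0.4, 1.6, 1.8]
opening: 0.275
grasp_force: 30.0
```

Call:
send_rows(plan=[[255,0,0,-0.005,0],[255,0,0,-0.01,0],[255,0,0,-0.02,0],[255,0,0,-0.03,0],[255,0,0,-0.03,0],[255,0,0,-0.03,0],[255,0,0,-0.03,0],[255,0,0,-0.025,0],[255,0,0,-0.01,0],[255,0,0,0,0]])

```text
time_s: 11.0
position: [0.4379, 0.3225, 0.3017]
tcp_rot: [[-0.619, 0.785, 0.005], [0.785, 0.619, 0.002], [-0.001, 0.006, -1.0]]
force: [0.6, -0.1, -2.1]
opening: 0.271
grasp_force: 30.0
```

```bash
python3 -c "
from h import *
go(.525,-.016,.30,-12)
s=read_state();p=np.array(s['position'])
p_,d=shot('side','s3',220,250,130,130,4)
k=np.radians(38.3);X=np.array([np.cos(k),np.sin(k),0]);g=p+[0,0,.005]
print('hook if +x=tool y:',proj('side',[g,g-[0,0,.08],g-[0,0,.0645]+.015*X,g-[0,0,.0645]-.015*X]).round(1).tolist())"
```

```text
t 11.0 pos [0.4379 0.3225 0.3017] yaw_y 38.3 F [ 0.6 -0.1 -2.1] open 0.271 gf 30.0 z [ 0.005  0.002 -1.   ]
turn 0.877 x -0.3129 y 0.1556 z 0.0017
hook if +x=tool y: [[276.0, 306.3], [278.1, 328.8], [270.9, 325.9], [284.5, 323.5]]
```

View pics/s3.png

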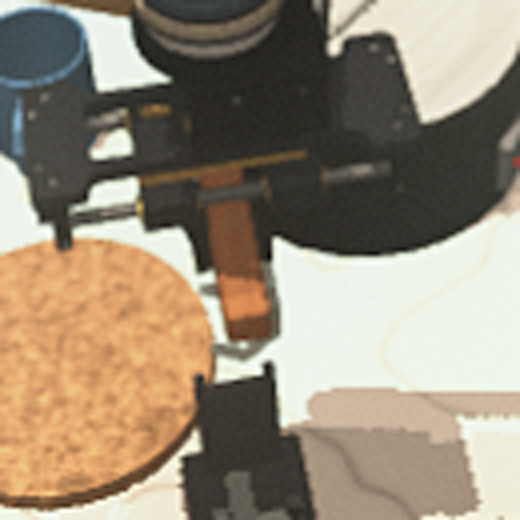

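Call:
send_rows(plan=[[255,0,0,0,0.06],[255,0,0,0,0.11],[255,0,0,0,0.11],[255,0,0,0,0.11],[255,0,0,0,0.11],[255,0,0,0,0.11],[255,0,0,0,0.11],[255,0,0,0,0.11],[255,0,0,0,0.047],[255,0,0,0,0]])

```text
time_s: 11.88
position: [0.4354, 0.3212, 0.296]
tcp_rot: [[0.208, 0.978, -0.005], [0.978, -0.208, -0.003], [-0.004, -0.005, -1.0]]
force: [-0.9, -0.3, -2.6]
opening: 0.273
grasp_force: 30.0
```

```bash
python3 -c "
from h import *
go(.477,-.006,.222,-12)"
```

```text
t 11.88 pos [0.4354 0.3212 0.296 ] yaw_y -12.0 F [-0.9 -0.3 -2.6] open 0.273 gf 30.0 z [-0.005 -0.003 -1.   ]
turn -0.0 x -0.3114 y 0.1087 z 0.0740
```

Call:
send_rows(plan=[[255,-0.015,0.005,0,0],[255,-0.028,0.01,0,0],[255,-0.028,0.01,0,0],[255,-0.028,0.01,0,0],[255,-0.028,0.01,0,0],[255,-0.028,0.01,0,0],[255,-0.028,0.01,0,0],[255,-0.028,0.01,0,0],[255,-0.028,0.01,0,0],[255,-0.028,0.01,0,0],[255,-0.028,0.01,0,0],[255,-0.016,0.004,0,0],[255,0,0,0,0],[255,0,0,0.01,0],[255,0,0,0.02,0],[255,0,0,0.02,0],[255,0,0,0.015,0],[255,0,0,0.009,0],[255,0,0,0,0]])

```text
time_s: 13.47
position: [0.4767, -0.0038, 0.2221]
tcp_rot: [[0.206, 0.978, -0.007], [0.978, -0.206, 0.002], [0.0, -0.007, -1.0]]
force: [-1.3, -0.1, -1.0]
opening: 0.272
grasp_force: 30.0
```

```bash
python3 -c "
from h import *
go(.526,-.0163,.222,-12)
p_,d=shot('side','s4',255,190,130,130,4)"
```

```text
t 13.47 pos [ 0.4767 -0.0038  0.2221] yaw_y -11.9 F [-1.3 -0.1 -1. ] open 0.272 gf 30.0 z [-0.007  0.002 -1.   ]
turn 0.002 x -0.0020 y 0.0508 z 0.0001
```

View pics/s4.png

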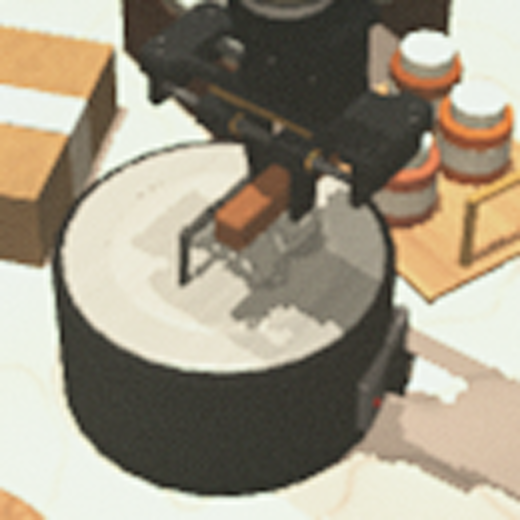

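Call:
send_rows(plan=[[255,-0.002,0.005,0,0],[255,0,0.01,0,0],[255,0,0.012,0,0],[255,0,0.012,0,0],[255,0,0.008,0,0],[255,0,0.004,0,0],[255,0,0,0,0],[255,0,0,-0.005,0],[255,0,0,-0.006,0],[255,0,0,-0.005,0],[255,0,0,-0.003,0],[255,0,0,-0.003,0],[255,0,0,-0.003,0],[255,0,0,-0.003,0],[255,0,0,-0.003,0],[255,0,0,-0.003,0],[255,0,0,-0.002,0],[255,0,0,0,0],[255,0,0,0,0]])

```text
time_s: 15.1
position: [0.5285, -0.0174, 0.2608]
tcp_rot: [[0.207, 0.978, 0.0], [0.978, -0.207, -0.0], [-0.0, 0.0, -1.0]]
force: [0.3, 0.4, -7.3]
opening: 0.274
grasp_force: 30.0
```

```bash
python3 -c "
from h import *
go(.526,-.0163,.222,-12)
p_,d=shot('side','s5',255,190,130,130,4)"
```

```text
t 15.1 pos [ 0.5285 -0.0174  0.2608] yaw_y -12.0 F [ 0.3  0.4 -7.3] open 0.274 gf 30.0 z [ 0. -0. -1.]
turn 0.001 x 0.0006 y -0.0026 z 0.0388
```

View pics/s5.png

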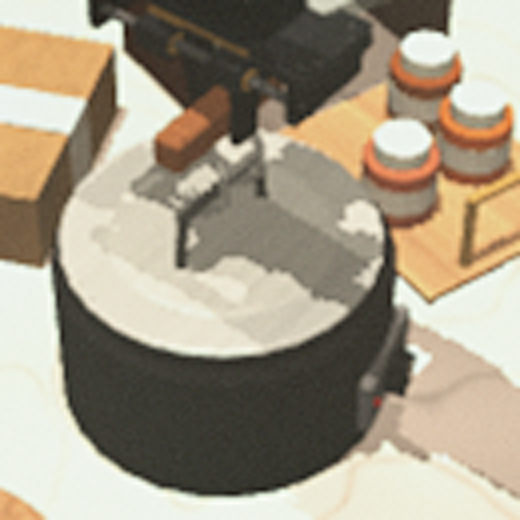

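The lid is hanging level on both hooks. I'll raise it and carry it to the cork mat.

Call:
send_rows(plan=[[255,0,0,-0.004,0],[255,0,0,-0.008,0],[255,0,0,-0.012,0],[255,0,0,-0.012,0],[255,0,0,-0.012,0],[255,0,0,-0.008,0],[255,0,0,-0.004,0],[255,0,0,0,0],[255,0,0,0,0]])

```text
time_s: 15.9
position: [0.5282, -0.0174, 0.3207]
tcp_rot: [[0.208, 0.978, -0.0], [0.978, -0.208, 0.0], [-0.0, -0.0, -1.0]]
force: [0.3, 0.7, -6.7]
opening: 0.271
grasp_force: 30.0
```

Call:
send_rows(plan=[[255,0.004,0,0,0],[255,0.008,0,0,0],[255,0.012,0.001,0,0],[255,0.016,0.0015,0,0],[255,0.0185,0.002,0,0],[255,0.0185,0.002,0,0],[255,0.0185,0.002,0,0],[255,0.0185,0.002,0,0],[255,0.0185,0.002,0,0],[255,0.0185,0.002,0,0],[255,0.0185,0.002,0,0],[255,0.0185,0.002,0,0],[255,0.0185,0.002,0,0],[255,0.0185,0.002,0,0],[255,0.0185,0.002,0,0],[255,0.0185,0.002,0,0],[255,0.016,0.001,0,0],[255,0.012,0,0,0],[255,0.008,0,0,0],[255,0.0045,0,0,0]])

```text
time_s: 17.57
position: [0.6177, 0.2746, 0.32]
tcp_rot: [[0.206, 0.979, -0.001], [0.979, -0.206, 0.0], [-0.0, -0.001, -1.0]]
force: [-0.7, -0.6, -7.3]
opening: 0.274
grasp_force: 30.0
```

```bash
python3 -c "
from h import *
go(.618,.273,.20,-12)
p,d=capture('side');np.save('side.npy',d);q,d=capture('top');np.save('top.npy',d);cv2.imwrite('top.png',q)
o=np.zeros((600,800,3),np.uint8);a=crop(p,180,230,130,150,3);b=crop(q,165,130,130,180,3);o[:450,:390]=a;o[:540,400:790]=b;cv2.imwrite('pics/s6.png',o)"
```

```text
t 17.57 pos [0.6177 0.2746 0.32  ] yaw_y -11.9 F [-0.7 -0.6 -7.3] open 0.274 gf 30.0 z [-0.001  0.    -1.   ]
turn 0.002 x -0.0015 y 0.0007 z 0.1200
```

View pics/s6.png

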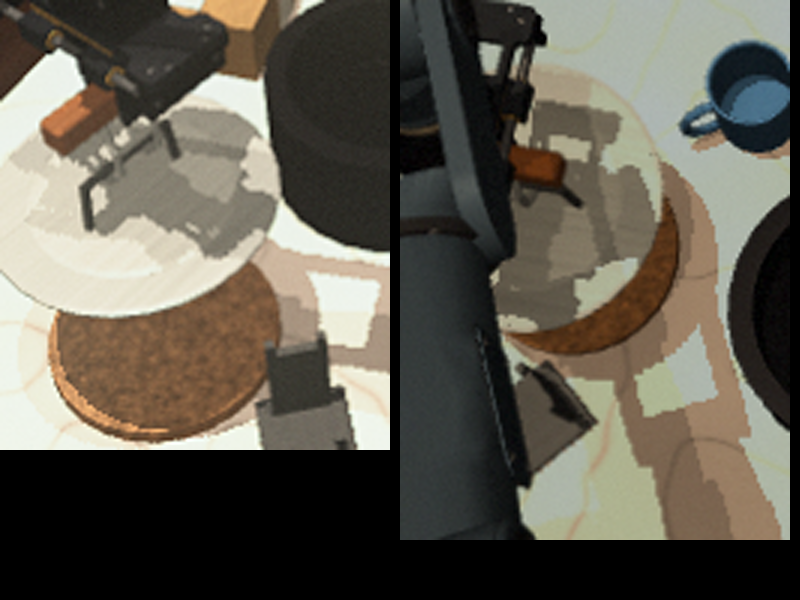

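Call:
send_rows(plan=[[255,0,0,0.006,0],[255,-0.001,0,0.012,0],[255,0,0,0.018,0],[255,0,0,0.022,0],[255,0,0,0.022,0],[255,0,0,0.022,0],[255,0,0,0.022,0],[255,0,0,0.016,0],[255,0,0,0.01,0],[255,0,0,0.008,0],[255,0,0,0.004,0],[255,0,0,0.004,0],[255,0,0,0.004,0],[255,0,0,0.004,0],[255,0,0,0.004,0],[255,0,0,0.006,0],[255,0,0,0.008,0],[255,0,0,0.006,0],[255,0,0,0,0],[255,0,0,0,0]])

```text
time_s: 19.33
position: [0.6177, 0.2718, 0.1223]
tcp_rot: [[0.207, 0.978, -0.001], [0.978, -0.207, -0.0], [-0.0, -0.001, -1.0]]
force: [-0.3, -0.6, -1.3]
opening: 0.273
grasp_force: 30.0
```

```bash
python3 -c "
from h import *
go(.618,.273,.122,-12)
p,d=capture('side');np.save('side.npy',d);cv2.imwrite('pics/s7.png',crop(p,180,230,130,130,4))"
```

```text
t 19.33 pos [0.6177 0.2718 0.1223] yaw_y -12.0 F [-0.3 -0.6 -1.3] open 0.273 gf 30.0 z [-0.001 -0.    -1.   ]
turn 0.0 x 0.0012 y 0.0001 z 0.0003
```

View pics/s7.png

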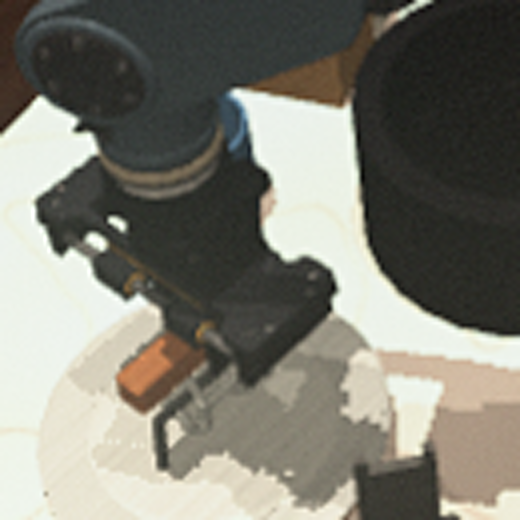

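Call:
send_rows(plan=[[255,0,-0.004,0,0],[255,0,-0.01,0,0],[255,0,-0.014,0,0],[255,0,-0.014,0,0],[255,0,-0.008,0,0],[255,0,0,0,0],[255,0,0,-0.01,0],[255,0,0,-0.02,0],[255,0,0,-0.03,0],[255,0,0,-0.03,0],[255,0,0,-0.03,0],[255,0,0,-0.03,0],[255,0,0,-0.02,0],[255,0,0,-0.01,0],[255,0,0,0,0]])

```text
time_s: 20.63
position: [0.5711, 0.2825, 0.3067]
tcp_rot: [[0.208, 0.978, 0.008], [0.978, -0.208, 0.002], [0.004, 0.007, -1.0]]
force: [0.6, -0.1, -1.7]
opening: 0.272
grasp_force: 30.0
```

Call:
send_rows(plan=[[255,0,0,0,-0.06],[255,0,0,0,-0.11],[255,0,0,0,-0.11],[255,0,0,0,-0.11],[255,0,0,0,-0.11],[255,0,0,0,-0.11],[255,0,0,0,-0.11],[255,0,0,0,-0.11],[255,0,0,0,-0.047],[255,0,0,0,0]])

```text
time_s: 21.47
position: [0.5683, 0.2817, 0.3006]
tcp_rot: [[-0.62, 0.785, -0.004], [0.785, 0.62, -0.001], [0.001, -0.004, -1.0]]
force: [0.5, 0.8, -1.5]
opening: 0.275
grasp_force: 30.0
```

```bash
python3 -c "
from h import *
go(.437,.3222,.109,38.3)"
```

```text
t 21.47 pos [0.5683 0.2817 0.3006] yaw_y 38.3 F [ 0.5  0.8 -1.5] open 0.275 gf 30.0 z [-0.004 -0.001 -1.   ]
turn -0.0 x 0.1131 y -0.0780 z 0.1916
```

Call:
send_rows(plan=[[255,0.01,-0.007,0,0],[255,0.02,-0.014,0,0],[255,0.025,-0.017,0,0],[255,0.025,-0.017,0,0],[255,0.02,-0.014,0,0],[255,0.01,-0.007,0,0],[255,0.003,-0.002,0,0],[255,0,0,0,0],[255,0,0,0,0]])

```text
time_s: 22.22
position: [0.4389, 0.3226, 0.3029]
tcp_rot: [[-0.619, 0.785, 0.002], [0.785, 0.619, 0.0], [-0.001, 0.001, -1.0]]
force: [0.3, -0.3, -2.6]
opening: 0.27
grasp_force: 30.0
```

```bash
python3 -c "
from h import *
go(.437,.3222,.109,38.3)"
```

```text
t 22.22 pos [0.4389 0.3226 0.3029] yaw_y 38.3 F [ 0.3 -0.3 -2.6] open 0.27 gf 30.0 z [ 0.002  0.    -1.   ]
turn -0.001 x 0.0009 y -0.0017 z 0.1939
```

Call:
send_rows(plan=[[255,0.001,-0.0015,0.01,0],[255,0,0,0.02,0],[255,0,0,0.03,0],[255,0,0,0.03,0],[255,0,0,0.03,0],[255,0,0,0.03,0],[255,0,0,0.02,0],[255,0,0,0.01,0],[255,0,0,0.007,0],[255,0,0,0.005,0],[255,0,0,0,0],[255,0,0,0,0]])

```text
time_s: 23.22
position: [0.437, 0.3228, 0.1116]
tcp_rot: [[-0.619, 0.785, 0.002], [0.785, 0.619, 0.001], [-0.001, 0.002, -1.0]]
force: [-0.4, -0.4, -0.7]
opening: 0.272
grasp_force: 30.0
```

Call:
send_rows(plan=[[60,0,0,0,0],[60,0,0,0,0],[60,0,0,0,0],[60,0,0,0,0],[60,0,0,0,0],[60,0,0,0,0],[60,0,0,-0.01,0],[60,0,0,-0.03,0],[60,0,0,-0.04,0],[60,0,0,-0.04,0],[60,0,0,-0.04,0],[60,0,0,-0.02,0],[60,0,0,-0.01,0],[60,0,0,0,0]])

```text
time_s: 24.38
position: [0.4369, 0.323, 0.3037]
tcp_rot: [[-0.619, 0.785, 0.005], [0.785, 0.619, 0.003], [-0.001, 0.006, -1.0]]
force: [0.9, 0.5, 0.3]
opening: 0.764
grasp_force: 0.0
```

```bash
cat >> h.py <<'E'
def caps(show=True):
    q,d=capture('top');np.save('top.npy',d);cv2.imwrite('top.png',q);P=cloud('top',d);hsv=cv2.cvtColor(q,cv2.COLOR_BGR2HSV)
    m=(abs(P[...,2]-.0835)<.008)&(hsv[...,1]<60)&(hsv[...,2]>110)&(P[...,1]<-.15)&(P[...,0]<.7)
    n,l,s,c=cv2.connectedComponentsWithStats(m.astype(np.uint8))
    for k in range(1,n):
        if s[k,4]>80:
            e=np.argwhere(l==k)[:,::-1].astype(float);w=at_z('top',e,np.full(len(e),.084));print('cap px',c[k].round(1),'area',s[k,4],'xy',w.mean(0).round(4),cv2.minEnclosingCircle(w[:,:2].astype(np.float32))[1],'depth z',P[l==k][:,2].mean().round(4))
    return q,d,P
E
python3 - <<'E'
from h import *
q,d,P=caps()
# rim: pixels near z .128 around warmer
Z=P[...,2];m=(abs(Z-.128)<.005)&(np.hypot(P[...,0]-.527,P[...,1]+.016)<.14);w=P[m][:,:2].astype(np.float32);print("rim",cv2.minEnclosingCircle(w),m.sum())
m=(abs(Z-.035)<.006)&(np.hypot(P[...,0]-.527,P[...,1]+.016)<.11);print("well floor",P[m].mean(0),m.sum())
go(.37,-.2,.25,0)
p,_=capture('side')
o=np.zeros((600,800,3),np.uint8);o[:480,:]=0;a=crop(q,165,130,370,180,2);o[:360,:740]=a;b=crop(p,245,330,80,80,3);o[360:600,:240]=b;cv2.imwrite('pics/s8.png',o)
E
```

```text
cap px [448.3 241.6] area 211 xy [ 0.5007 -0.3628  0.084 ] 0.023376138880848885 depth z 0.0832
cap px [403.8 251.8] area 222 xy [ 0.4757 -0.2384  0.084 ] 0.02348550595343113 depth z 0.0831
cap px [528.7 264.4] area 116 xy [ 0.4311 -0.5843  0.084 ] 0.02360481396317482 depth z 0.0779
cap px [421.6 268. ] area 221 xy [ 0.4298 -0.2849  0.084 ] 0.023279424756765366 depth z 0.0833
rim ((0.5278170704841614, -0.014486509375274181), 0.12789468467235565) 2126
well floor [ 0.53164938 -0.01469823  0.03419265] 3804
t 24.43 pos [0.4359 0.3225 0.3014] yaw_y 38.3 F [ 0.5  0.4 -0.6] open 0.761 gf 0.0 z [ 0.001  0.001 -1.   ]
turn 0.668 x -0.5225 y -0.0659 z 0.0514
```

View pics/s8.png

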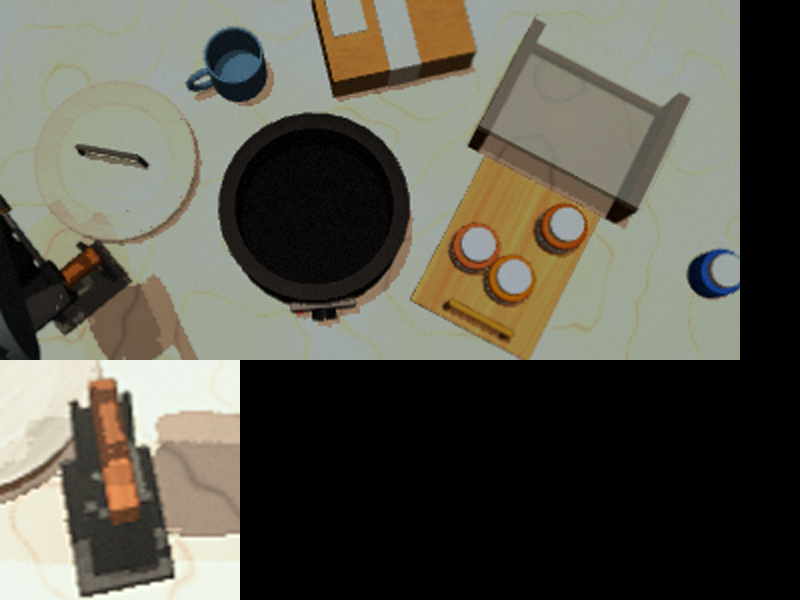

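Everything is as it should be: the lid is flat on the cork at (118,160), the lifter is in its cradle, and three jars stand on the tray. Two of them are touching, so I'll grip by the caps with the fingers at a right angle to that pair.

Call:
send_rows(plan=[[75,0,0,0,0.112],[75,0,0,0,0.112],[75,0,0,0,0.112],[75,0,0,0,0.112],[75,0,0,0,0.112],[75,0,0,0,0.112],[75,0,0,0,0.112],[75,0,0,0,0.112],[75,0,0,0,0.112],[75,0,0,0,0.112],[75,0,0,0,0.112],[75,0,0,0,0.112],[75,0,0,0,0.112],[75,0,0,0,0]])

```text
time_s: 25.65
position: [0.4347, 0.3218, 0.2979]
tcp_rot: [[0.71, 0.704, -0.005], [0.704, -0.71, -0.003], [-0.006, -0.002, -1.0]]
force: [-0.1, -0.7, 0.8]
opening: 0.702
grasp_force: 0.0
```

```bash
python3 -c "
from h import *
go(.4298,-.2849,.15,-45)"
```

```text
t 25.65 pos [0.4347 0.3218 0.2979] yaw_y -45.3 F [-0.1 -0.7  0.8] open 0.702 gf 0.0 z [-0.005 -0.003 -1.   ]
turn -0.005 x -0.4324 y 0.4255 z 0.1479
```

Call:
send_rows(plan=[[75,-0.011,0.011,0,0],[75,-0.0255,0.0254,0,0],[75,-0.0255,0.0254,0,0],[75,-0.0255,0.0254,0,0],[75,-0.0255,0.0254,0,0],[75,-0.0255,0.0254,0,0],[75,-0.0255,0.0254,0,0],[75,-0.0255,0.0254,0,0],[75,-0.0255,0.0254,0,0],[75,-0.0255,0.0254,0,0],[75,-0.0255,0.0254,0,0],[75,-0.0255,0.0254,0,0],[75,-0.0255,0.0254,0.02,0],[75,-0.0255,0.0254,0.025,0],[75,-0.0255,0.0254,0.025,0],[75,-0.0255,0.0254,0.025,0],[75,-0.0255,0.0254,0.025,0],[75,-0.011,0.011,0.02,0],[75,0,0,0.01,0],[75,0,0,0,0]])

```text
time_s: 27.32
position: [0.4309, -0.276, 0.152]
tcp_rot: [[0.709, 0.705, -0.006], [0.705, -0.709, 0.007], [0.0, -0.009, -1.0]]
force: [-0.1, 1.2, -0.5]
opening: 0.707
grasp_force: 0.0
```

```bash
python3 -c "
from h import *
q,d,P=caps()
go(.4298,-.2849,.083,-45)"
```

```text
cap px [402.6 250.7] area 170 xy [ 0.4785 -0.2351  0.084 ] 0.02277475781738758 depth z 0.0835
cap px [528.8 264.1] area 106 xy [ 0.4319 -0.5848  0.084 ] 0.023526497185230255 depth z 0.0776
t 27.37 pos [ 0.4316 -0.2756  0.1536] yaw_y -45.1 F [-0.2  0.1 -0.3] open 0.705 gf 0.0 z [-0.005  0.005 -1.   ]
turn -0.002 x -0.0079 y 0.0054 z 0.0706
```

Call:
send_rows(plan=[[75,-0.008,0.0055,0,0],[75,0,0,0,0],[75,0,0,0.01,0],[75,0,0,0.015,0],[75,0,0,0.015,0],[75,0,0,0.015,0],[75,0,0,0.01,0],[75,0,0,0.005,0],[75,0,0,0,0],[255,0,0,0,0],[255,0,0,0,0],[255,0,0,0,0],[255,0,0,0,0],[255,0,0,0,0],[255,0,0,0,0]])

```text
time_s: 28.62
position: [0.4311, -0.2865, 0.0862]
tcp_rot: [[0.709, 0.705, -0.001], [0.705, -0.709, 0.001], [0.0, -0.001, -1.0]]
force: [-1.7, 2.2, 6.8]
opening: 0.541
grasp_force: 30.0
```

Call:
send_rows(plan=[[255,0,0,-0.003,0],[255,0,0,-0.006,0],[255,0,0,-0.012,0],[255,0,0,-0.02,0],[255,0,0,-0.025,0],[255,0,0,-0.025,0],[255,0,0,-0.025,0],[255,0,0,-0.025,0],[255,0,0,-0.015,0],[255,0,0,-0.008,0],[255,0,0,0,0],[255,0,0,0,0]])

```text
time_s: 29.62
position: [0.4312, -0.2868, 0.2493]
tcp_rot: [[0.709, 0.705, -0.0], [0.705, -0.709, 0.0], [-0.0, -0.0, -1.0]]
force: [-0.5, -0.1, -3.3]
opening: 0.541
grasp_force: 30.0
```

```bash
python3 -c "
from h import *
go(.502,-.0595,.112,-45)"
```

```text
t 29.62 pos [ 0.4312 -0.2868  0.2493] yaw_y -45.2 F [-0.5 -0.1 -3.3] open 0.541 gf 30.0 z [-0.  0. -1.]
turn -0.003 x 0.2108 y -0.1107 z 0.1373
```

Call:
send_rows(plan=[[255,0.008,-0.004,0,0],[255,0.014,-0.0075,0,0],[255,0.02,-0.0106,0,0],[255,0.02,-0.0106,0,0],[255,0.02,-0.0106,0,0],[255,0.02,-0.0106,0,0],[255,0.02,-0.0106,0,0],[255,0.02,-0.0106,0,0],[255,0.02,-0.0106,0,0],[255,0.02,-0.0106,0,0],[255,0.018,-0.0095,0,0],[255,0.01,-0.0055,0,0],[255,0,0,0,0],[255,0,0,0,0]])

```text
time_s: 30.78
position: [0.5013, -0.0596, 0.2488]
tcp_rot: [[0.708, 0.707, -0.002], [0.707, -0.708, -0.0], [-0.002, -0.001, -1.0]]
force: [0.4, -0.1, -2.8]
opening: 0.546
grasp_force: 30.0
```

Call:
send_rows(plan=[[255,0,0,0.01,0],[255,0,0,0.02,0],[255,0,0,0.025,0],[255,0,0,0.025,0],[255,0,0,0.02,0],[255,0,0,0.013,0],[255,0,0,0.008,0],[255,0,0,0.005,0],[255,0,0,0.005,0],[255,0,0,0.003,0],[255,0,0,0,0],[255,0,0,0,0]])

```text
time_s: 31.78
position: [0.5022, -0.0602, 0.1161]
tcp_rot: [[0.709, 0.705, 0.001], [0.705, -0.709, -0.0], [0.0, 0.001, -1.0]]
force: [0.9, 0.0, -3.1]
opening: 0.542
grasp_force: 30.0
```

Call:
send_rows(plan=[[255,0,0,0.0015,0],[255,0,0,0.0015,0],[255,0,0,0,0],[255,0,0,0,0]])

```text
time_s: 32.12
position: [0.5024, -0.06, 0.1132]
tcp_rot: [[0.709, 0.705, 0.001], [0.705, -0.709, -0.0], [0.001, 0.001, -1.0]]
force: [-0.1, 0.5, 1.1]
opening: 0.539
grasp_force: 30.0
```

Call:
send_rows(plan=[[75,0,0,0,0],[75,0,0,0,0],[75,0,0,0,0],[75,0,0,0,0],[75,0,0,-0.01,0],[75,0,0,-0.02,0],[75,0,0,-0.03,0],[75,0,0,-0.03,0],[75,0,0,-0.03,0],[75,0,0,-0.02,0],[75,0,0,0,0]])

```text
time_s: 33.03
position: [0.5046, -0.0608, 0.258]
tcp_rot: [[0.709, 0.705, 0.01], [0.705, -0.709, -0.004], [0.005, 0.01, -1.0]]
force: [0.3, -0.0, 0.3]
opening: 0.708
grasp_force: 0.0
```

```bash
python3 -c "
from h import *
q,d,P=caps()
go(.4757,-.2384,.25,-45)"
```

```text
cap px [448.2 241.6] area 215 xy [ 0.5007 -0.3627  0.084 ] 0.023376138880848885 depth z 0.0833
cap px [403.8 251.8] area 223 xy [ 0.4756 -0.2384  0.084 ] 0.02348550595343113 depth z 0.0832
cap px [528.7 264.2] area 120 xy [ 0.4316 -0.5846  0.084 ] 0.023546235635876656 depth z 0.078
t 33.08 pos [ 0.5033 -0.0604  0.2557] yaw_y -45.1 F [ 0.1 -0.3 -0.7] open 0.707 gf 0.0 z [ 0.006 -0.002 -1.   ]
turn -0.002 x -0.1454 y 0.1063 z 0.0057
```

Call:
send_rows(plan=[[75,-0.01,0.0075,0,0],[75,-0.02,0.0145,0,0],[75,-0.024,0.0175,0.01,0],[75,-0.024,0.0175,0.02,0],[75,-0.024,0.0175,0.02,0],[75,-0.022,0.016,0.02,0],[75,-0.015,0.011,0.02,0],[75,-0.006,0.005,0.01,0],[75,0,0,0,0],[75,0,0,0,0]])

```text
time_s: 33.92
position: [0.4732, -0.2372, 0.1516]
tcp_rot: [[0.71, 0.704, -0.003], [0.704, -0.71, 0.003], [-0.0, -0.004, -1.0]]
force: [-0.4, 0.6, 0.1]
opening: 0.706
grasp_force: 0.0
```

```bash
python3 -c "
from h import *
go(.4757,-.2384,.083,-45)"
```

```text
t 33.92 pos [ 0.4732 -0.2372  0.1516] yaw_y -45.2 F [-0.4  0.6  0.1] open 0.706 gf 0.0 z [-0.003  0.003 -1.   ]
turn -0.004 x 0.0009 y 0.0026 z 0.0686
```

Call:
send_rows(plan=[[75,0.001,0.0025,0,0],[75,0,0,0.01,0],[75,0,0,0.015,0],[75,0,0,0.015,0],[75,0,0,0.015,0],[75,0,0,0.008,0],[75,0,0,0.004,0],[75,0,0,0,0],[255,0,0,0,0],[255,0,0,0,0],[255,0,0,0,0],[255,0,0,0,0],[255,0,0,0,0],[255,0,0,0,0]])

```text
time_s: 35.08
position: [0.4767, -0.2387, 0.0863]
tcp_rot: [[0.709, 0.705, 0.0], [0.705, -0.709, -0.0], [0.0, 0.0, -1.0]]
force: [-1.4, 0.6, 6.0]
opening: 0.54
grasp_force: 30.0
```

Call:
send_rows(plan=[[255,0,0,-0.003,0],[255,0,0,-0.006,0],[255,0,0,-0.012,0],[255,0,0,-0.02,0],[255,0,0,-0.025,0],[255,0,0,-0.025,0],[255,0,0,-0.025,0],[255,0,0,-0.025,0],[255,0,0,-0.015,0],[255,0,0,-0.008,0],[255,0,0,0,0],[255,0,0,0,0]])

```text
time_s: 36.08
position: [0.4761, -0.2385, 0.2492]
tcp_rot: [[0.709, 0.705, -0.001], [0.705, -0.709, 0.001], [-0.0, -0.001, -1.0]]
force: [0.7, -0.2, -3.3]
opening: 0.536
grasp_force: 30.0
```

```bash
python3 -c "
from h import *
go(.502,.0305,.112,-45)"
```

```text
t 36.08 pos [ 0.4761 -0.2385  0.2492] yaw_y -45.2 F [ 0.7 -0.2 -3.3] open 0.536 gf 30.0 z [-0.001  0.001 -1.   ]
turn -0.003 x 0.2085 y -0.1719 z 0.1372
```

Call:
send_rows(plan=[[255,0.008,-0.0066,0,0],[255,0.014,-0.0116,0,0],[255,0.0175,-0.0145,0,0],[255,0.0175,-0.0145,0,0],[255,0.0175,-0.0145,0,0],[255,0.0175,-0.0145,0,0],[255,0.0175,-0.0145,0,0],[255,0.0175,-0.0145,0,0],[255,0.0175,-0.0145,0,0],[255,0.0175,-0.0145,0,0],[255,0.0175,-0.0145,0,0],[255,0.0175,-0.0145,0,0],[255,0.008,-0.0066,0,0],[255,0.003,-0.0026,0,0],[255,0,0,0,0],[255,0,0,0,0]])

```text
time_s: 37.42
position: [0.5022, 0.0296, 0.2492]
tcp_rot: [[0.709, 0.705, -0.001], [0.705, -0.709, -0.001], [-0.001, -0.0, -1.0]]
force: [0.9, -0.4, -2.7]
opening: 0.542
grasp_force: 30.0
```

Call:
send_rows(plan=[[255,0,0,0.01,0],[255,0,0,0.02,0],[255,0,0,0.025,0],[255,0,0,0.025,0],[255,0,0,0.02,0],[255,0,0,0.013,0],[255,0,0,0.008,0],[255,0,0,0.005,0],[255,0,0,0.004,0],[255,0,0,0.003,0],[255,0,0,0.0015,0],[255,0,0,0.0015,0],[255,0,0,0,0],[255,0,0,0,0]])

```text
time_s: 38.58
position: [0.5028, 0.0302, 0.1141]
tcp_rot: [[0.709, 0.705, 0.001], [0.705, -0.709, -0.0], [0.001, 0.001, -1.0]]
force: [-0.6, 0.5, -3.4]
opening: 0.545
grasp_force: 30.0
```

Call:
send_rows(plan=[[255,0,0,0.0015,0],[255,0,0,0.001,0],[255,0,0,0,0],[75,0,0,0,0],[75,0,0,0,0],[75,0,0,0,0],[75,0,0,0,0],[75,0,0,-0.01,0],[75,0,0,-0.02,0],[75,0,0,-0.03,0],[75,0,0,-0.03,0],[75,0,0,-0.03,0],[75,0,0,-0.02,0],[75,0,0,0,0]])

```text
time_s: 39.75
position: [0.5055, 0.0298, 0.2563]
tcp_rot: [[0.709, 0.705, 0.01], [0.705, -0.709, -0.002], [0.006, 0.009, -1.0]]
force: [0.2, 0.1, 0.4]
opening: 0.705
grasp_force: 0.0
```

```bash
python3 -c "
from h import *
q,d,P=caps()
go(.5007,-.3627,.15,-45)"
```

```text
cap px [448.2 241.6] area 217 xy [ 0.5005 -0.3628  0.084 ] 0.023376138880848885 depth z 0.0834
cap px [528.6 264.3] area 106 xy [ 0.4312 -0.584   0.084 ] 0.023546235635876656 depth z 0.078
t 39.8 pos [0.5041 0.0299 0.254 ] yaw_y -45.1 F [-0.9  0.2 -0.4] open 0.703 gf 0.0 z [ 0.006 -0.001 -1.   ]
turn -0.003 x -0.2800 y 0.2752 z 0.1040
```

Call:
send_rows(plan=[[75,-0.008,0.0079,0,0],[75,-0.02,0.0197,0,0],[75,-0.02,0.0197,0,0],[75,-0.02,0.0197,0,0],[75,-0.02,0.0197,0,0],[75,-0.02,0.0197,0,0],[75,-0.02,0.0197,0,0],[75,-0.02,0.0197,0,0],[75,-0.02,0.0197,0,0],[75,-0.02,0.0197,0,0],[75,-0.02,0.0197,0,0],[75,-0.02,0.0197,0.02,0],[75,-0.02,0.0197,0.025,0],[75,-0.02,0.0197,0.025,0],[75,-0.012,0.0112,0.02,0],[75,0,0,0.012,0],[75,0,0,0,0],[75,0,0,0,0]])

```text
time_s: 41.3
position: [0.4967, -0.361, 0.1474]
tcp_rot: [[0.709, 0.705, -0.003], [0.705, -0.709, 0.004], [0.0, -0.005, -1.0]]
force: [0.1, -0.1, 0.6]
opening: 0.707
grasp_force: 0.0
```

```bash
python3 -c "
from h import *
go(.5006,-.3628,.083,-45)"
```

```text
t 41.3 pos [ 0.4967 -0.361   0.1474] yaw_y -45.2 F [ 0.1 -0.1  0.6] open 0.707 gf 0.0 z [-0.003  0.004 -1.   ]
turn -0.003 x 0.0015 y 0.0040 z 0.0644
```

Call:
send_rows(plan=[[75,0.0015,0.004,0,0],[75,0,0,0.01,0],[75,0,0,0.015,0],[75,0,0,0.015,0],[75,0,0,0.012,0],[75,0,0,0.007,0],[75,0,0,0.004,0],[75,0,0,0,0],[255,0,0,0,0],[255,0,0,0,0],[255,0,0,0,0],[255,0,0,0,0],[255,0,0,0,0],[255,0,0,0,0]])

```text
time_s: 42.47
position: [0.5018, -0.3641, 0.0868]
tcp_rot: [[0.709, 0.705, -0.0], [0.705, -0.709, 0.0], [-0.0, -0.0, -1.0]]
force: [-2.3, 1.9, 5.0]
opening: 0.541
grasp_force: 30.0
```

Call:
send_rows(plan=[[255,0,0,-0.003,0],[255,0,0,-0.006,0],[255,0,0,-0.012,0],[255,0,0,-0.02,0],[255,0,0,-0.025,0],[255,0,0,-0.025,0],[255,0,0,-0.025,0],[255,0,0,-0.025,0],[255,0,0,-0.015,0],[255,0,0,-0.008,0],[255,0,0,0,0],[255,0,0,0,0]])

```text
time_s: 43.47
position: [0.5017, -0.364, 0.2501]
tcp_rot: [[0.709, 0.705, -0.0], [0.705, -0.709, 0.0], [-0.0, -0.0, -1.0]]
force: [-0.6, 0.8, -3.3]
opening: 0.542
grasp_force: 30.0
```

```bash
python3 -c "
from h import *
go(.580,-.0145,.112,-45.2)"
```

```text
t 43.47 pos [ 0.5017 -0.364   0.2501] yaw_y -45.2 F [-0.6  0.8 -3.3] open 0.542 gf 30.0 z [-0.  0. -1.]
turn 0.001 x 0.3018 y -0.1928 z 0.1381
```

Call:
send_rows(plan=[[255,0.007,-0.0045,0,0],[255,0.013,-0.0083,0,0],[255,0.0196,-0.0125,0,0],[255,0.0196,-0.0125,0,0],[255,0.0196,-0.0125,0,0],[255,0.0196,-0.0125,0,0],[255,0.0196,-0.0125,0,0],[255,0.0196,-0.0125,0,0],[255,0.0196,-0.0125,0,0],[255,0.0196,-0.0125,0,0],[255,0.0196,-0.0125,0,0],[255,0.0196,-0.0125,0,0],[255,0.0196,-0.0125,0,0],[255,0.0196,-0.0125,0,0],[255,0.0196,-0.0125,0,0],[255,0.015,-0.0096,0,0],[255,0.009,-0.0058,0,0],[255,0.003,-0.002,0,0],[255,0,0,0,0],[255,0,0,0,0]])

```text
time_s: 45.13
position: [0.5797, -0.015, 0.2498]
tcp_rot: [[0.709, 0.705, -0.001], [0.705, -0.709, -0.0], [-0.001, -0.0, -1.0]]
force: [0.8, -0.5, -2.3]
opening: 0.538
grasp_force: 30.0
```

Call:
send_rows(plan=[[255,0,0,0.01,0],[255,0,0,0.02,0],[255,0,0,0.025,0],[255,0,0,0.025,0],[255,0,0,0.02,0],[255,0,0,0.013,0],[255,0,0,0.008,0],[255,0,0,0.005,0],[255,0,0,0.004,0],[255,0,0,0.003,0],[255,0,0,0.0015,0],[255,0,0,0.0015,0],[255,0,0,0,0],[255,0,0,0,0]])

```text
time_s: 46.3
position: [0.5803, -0.0147, 0.1146]
tcp_rot: [[0.709, 0.705, 0.001], [0.705, -0.709, -0.0], [0.001, 0.001, -1.0]]
force: [0.1, -0.7, -1.5]
opening: 0.543
grasp_force: 30.0
```

Call:
send_rows(plan=[[255,0,0,0.0015,0],[255,0,0,0,0],[75,0,0,0,0],[75,0,0,0,0],[75,0,0,0,0],[75,0,0,0,0],[75,0,0,-0.01,0],[75,0,0,-0.02,0],[75,0,0,-0.03,0],[75,0,0,-0.04,0],[75,0,0,-0.04,0],[75,0,0,-0.04,0],[75,0,0,-0.01,0],[75,0,0,0,0]])

```text
time_s: 47.47
position: [0.5824, -0.0152, 0.3078]
tcp_rot: [[0.709, 0.705, 0.01], [0.705, -0.709, -0.002], [0.006, 0.009, -1.0]]
force: [-0.3, -0.3, -0.5]
opening: 0.703
grasp_force: 0.0
```

Call:
send_rows(plan=[[75,0,0,0,-0.112],[75,0,0,0,-0.112],[75,0,0,0,-0.112],[75,0,0,0,-0.112],[75,0,0,0,-0.112],[75,0,0,0,-0.112],[75,0,0,0,-0.112],[75,0,0,0,-0.112],[75,0,0,0,-0.112],[75,0,0,0,-0.112],[75,0,0,0,-0.112],[75,0,0,0,-0.112],[75,0,0,0,-0.112],[75,0,0,0,0]])

```text
time_s: 48.63
position: [0.5788, -0.0146, 0.3005]
tcp_rot: [[-0.621, 0.784, -0.004], [0.784, 0.621, 0.001], [0.003, -0.003, -1.0]]
force: [-0.5, -0.8, -0.7]
opening: 0.703
grasp_force: 0.0
```

```bash
python3 -c "
from h import *
go(.437,.3228,.30,38.3)"
```

```text
t 48.63 pos [ 0.5788 -0.0146  0.3005] yaw_y 38.4 F [-0.5 -0.8 -0.7] open 0.703 gf 0.0 z [-0.004  0.001 -1.   ]
turn 0.001 x 0.3526 y 0.0979 z 0.0005
```

Call:
send_rows(plan=[[75,0.012,0.003,0,0],[75,0.024,0.007,0,0],[75,0.03,0.0085,0,0],[75,0.03,0.0085,0,0],[75,0.03,0.0085,0,0],[75,0.03,0.0085,0,0],[75,0.03,0.0085,0,0],[75,0.03,0.0085,0,0],[75,0.03,0.0085,0,0],[75,0.03,0.0085,0,0],[75,0.03,0.0085,0,0],[75,0.024,0.007,0,0],[75,0.015,0.004,0,0],[75,0.0075,0.0005,0,0],[75,0,0,0,0],[75,0,0,0,0]])

```text
time_s: 49.97
position: [0.438, 0.3224, 0.3022]
tcp_rot: [[-0.619, 0.785, -0.001], [0.785, 0.619, -0.001], [-0.0, -0.001, -1.0]]
force: [0.4, -0.2, -0.6]
opening: 0.707
grasp_force: 0.0
```

```bash
python3 -c "
from h import *
go(.437,.3228,.111,38.3)
q,d=capture('top');np.save('top.npy',d);cv2.imwrite('pics/t9.png',crop(q,165,130,370,180,2))
P=cloud('top',d);hsv=cv2.cvtColor(q,cv2.COLOR_BGR2HSV)
m=(abs(P[...,2]-.111)<.01)&(hsv[...,1]<70)&(hsv[...,2]>90)&(np.hypot(P[...,0]-.528,P[...,1]+.0145)<.1)
n,l,s,c=cv2.connectedComponentsWithStats(m.astype(np.uint8))
for k in range(1,n):
    if s[k,4]>30:print(c[k],s[k,4],P[l==k].mean(0).round(4),P[l==k][:,2].std().round(4))
v,u=np.mgrid[:480,:640]
m=(abs(P[...,2]-.079)<.012)&(np.hypot(P[...,0]-.617,P[...,1]-.272)<.06);w=P[m];print('bar',cv2.minAreaRect(w[:,:2].astype(np.float32)),w.mean(0),m.sum())
m=(abs(P[...,2]-.033)<.006)&(np.hypot(P[...,0]-.617,P[...,1]-.272)<.125);print('lid',cv2.minEnclosingCircle(P[m][:,:2].astype(np.float32)),P[m].mean(0))
m=(abs(P[...,2]-.08)<.008)&(np.hypot(P[...,0]-.374,P[...,1]+.2395)<.06);w=P[m];print('handle',cv2.minAreaRect(w[:,:2].astype(np.float32)),w.mean(0))
"
```

```text
t 49.97 pos [0.438  0.3224 0.3022] yaw_y 38.3 F [ 0.4 -0.2 -0.6] open 0.707 gf 0.0 z [-0.001 -0.001 -1.   ]
turn -0.001 x 0.0009 y -0.0005 z 0.1912
[321.16216216 214.62612613] 222 [ 0.5796 -0.0147  0.1101] 0.0027
[305.23478261 243.06521739] 230 [0.5026 0.0299 0.1097] 0.0026
[338.79912664 242.42358079] 229 [ 0.502  -0.0604  0.1098] 0.0026
bar ((0.6197999715805054, 0.2723610997200012), (0.09145668148994446, 0.00875857099890709), 77.45783996582031) [0.61944317 0.27253767 0.07982033] 99
lid ((0.6204335689544678, 0.27476048469543457), 0.11992432922124863) [0.61824737 0.27302431 0.03278292]
handle ((0.3750135898590088, -0.23677584528923035), (0.09696240723133087, 0.010989755392074585), 59.54818344116211) [ 0.37425535 -0.23759341  0.08303081]
```

View pics/t9.png

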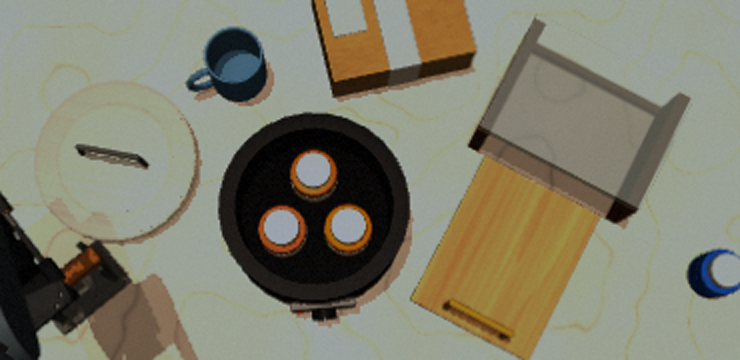

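All three jars stand upright in the well (caps at 110 mm, as expected) and the tray is empty. Next I'll take the lifter again.

Call:
send_rows(plan=[[75,0.001,0,0.01,0],[75,0,0,0.025,0],[75,0,0,0.035,0],[75,0,0,0.035,0],[75,0,0,0.035,0],[75,0,0,0.025,0],[75,0,0,0.018,0],[75,0,0,0.009,0],[75,0,0,0,0],[75,0,0,0,0],[255,0,0,0,0],[255,0,0,0,0],[255,0,0,0,0],[255,0,0,0,0],[255,0,0,0,0],[255,0,0,0,0],[255,0,0,0,0],[255,0,0,0,0],[255,0,0,0,0],[255,0,0,0,0]])

```text
time_s: 51.68
position: [0.4378, 0.3234, 0.1109]
tcp_rot: [[-0.62, 0.785, -0.0], [0.785, 0.62, -0.0], [0.0, -0.0, -1.0]]
force: [-1.6, -0.8, 3.7]
opening: 0.271
grasp_force: 30.0
```

Call:
send_rows(plan=[[255,0,0,0,0],[255,0,0,0,0],[255,0,0,-0.005,0],[255,0,0,-0.01,0],[255,0,0,-0.02,0],[255,0,0,-0.03,0],[255,0,0,-0.03,0],[255,0,0,-0.03,0],[255,0,0,-0.03,0],[255,0,0,-0.025,0],[255,0,0,-0.01,0],[255,0,0,0,0]])

```text
time_s: 52.68
position: [0.4394, 0.3241, 0.3037]
tcp_rot: [[-0.619, 0.785, 0.006], [0.785, 0.619, 0.003], [-0.002, 0.007, -1.0]]
force: [-0.2, 0.6, -1.7]
opening: 0.272
grasp_force: 30.0
```

Call:
send_rows(plan=[[255,0,0,0,0.06],[255,0,0,0,0.11],[255,0,0,0,0.11],[255,0,0,0,0.11],[255,0,0,0,0.11],[255,0,0,0,0.11],[255,0,0,0,0.11],[255,0,0,0,0.11],[255,0,0,0,0.047],[255,0,0,0,0]])

```text
time_s: 53.52
position: [0.4368, 0.3229, 0.2983]
tcp_rot: [[0.208, 0.978, -0.004], [0.978, -0.208, -0.002], [-0.003, -0.004, -1.0]]
force: [-0.2, -0.6, -1.5]
opening: 0.269
grasp_force: 30.0
```

```bash
python3 -c "
from h import *
go(.5689,.2825,.30,-12)"
```

```text
t 53.52 pos [0.4368 0.3229 0.2983] yaw_y -12.0 F [-0.2 -0.6 -1.5] open 0.269 gf 30.0 z [-0.004 -0.002 -1.   ]
turn -0.0 x -0.0120 y 0.1376 z -0.0017
```

Call:
send_rows(plan=[[255,-0.001,0.01,0,0],[255,-0.002,0.02,0,0],[255,-0.002,0.025,0,0],[255,-0.002,0.025,0,0],[255,-0.002,0.025,0,0],[255,-0.002,0.02,0,0],[255,-0.001,0.01,0,0],[255,0,0.003,0,0],[255,0,0,0,0],[255,0,0,0.01,0],[255,0,0,0.02,0],[255,0,0,0.03,0],[255,0,0,0.03,0],[255,0,0,0.03,0],[255,0,0,0.025,0],[255,0,0,0.015,0],[255,0,0,0.01,0],[255,0,0,0.004,0],[255,0,0,0,0],[255,0,0,0,0]])

```text
time_s: 55.18
position: [0.5708, 0.2836, 0.1276]
tcp_rot: [[0.207, 0.978, 0.002], [0.978, -0.207, 0.001], [0.001, 0.001, -1.0]]
force: [0.5, -0.7, -1.5]
opening: 0.273
grasp_force: 30.0
```

```bash
python3 -c "
from h import *
go(.6185,.272,.124,-12)"
```

```text
t 55.18 pos [0.5708 0.2836 0.1276] yaw_y -11.9 F [ 0.5 -0.7 -1.5] open 0.273 gf 30.0 z [ 0.002  0.001 -1.   ]
turn 0.001 x -0.0014 y 0.0491 z 0.0036
```

Call:
send_rows(plan=[[255,-0.001,0,0.0035,0],[255,0,0.006,0,0],[255,0,0.012,0,0],[255,0,0.013,0,0],[255,0,0.01,0,0],[255,0,0.006,0,0],[255,0,0.002,0,0],[255,0,0,0,0],[255,0,0,-0.005,0],[255,0,0,-0.006,0],[255,0,0,-0.005,0],[255,0,0,-0.003,0],[255,0,0,-0.003,0],[255,0,0,-0.003,0],[255,0,0,-0.003,0],[255,0,0,-0.003,0],[255,0,0,-0.003,0],[255,0,0,-0.002,0],[255,0,0,0,0],[255,0,0,0,0]])

```text
time_s: 56.85
position: [0.6183, 0.2719, 0.1591]
tcp_rot: [[0.207, 0.978, -0.0], [0.978, -0.207, -0.0], [-0.0, -0.0, -1.0]]
force: [0.1, 1.2, -6.5]
opening: 0.277
grasp_force: 30.0
```

```bash
python3 -c "
from h import *
go(.528,-.0145,.32,-12)"
```

```text
t 56.85 pos [0.6183 0.2719 0.1591] yaw_y -12.0 F [ 0.1  1.2 -6.5] open 0.277 gf 30.0 z [-0. -0. -1.]
turn 0.0 x -0.2989 y -0.0287 z -0.1609
```

Call:
send_rows(plan=[[255,0,0,-0.006,0],[255,0,0,-0.012,0],[255,0,0,-0.018,0],[255,0,0,-0.022,0],[255,0,0,-0.022,0],[255,0,0,-0.022,0],[255,0,0,-0.022,0],[255,0,0,-0.016,0],[255,0,0,-0.01,0],[255,0,0,-0.006,0],[255,0,0,-0.004,0],[255,0,0,0,0],[255,0,0,0,0]])

```text
time_s: 57.93
position: [0.6177, 0.2718, 0.3181]
tcp_rot: [[0.208, 0.978, -0.002], [0.978, -0.208, -0.001], [-0.001, -0.002, -1.0]]
force: [0.0, 0.7, -6.8]
opening: 0.274
grasp_force: 30.0
```

Call:
send_rows(plan=[[255,-0.004,0,0,0],[255,-0.008,-0.001,0,0],[255,-0.012,-0.001,0,0],[255,-0.016,-0.0015,0,0],[255,-0.0182,-0.002,0,0],[255,-0.0182,-0.002,0,0],[255,-0.0182,-0.002,0,0],[255,-0.0182,-0.002,0,0],[255,-0.0182,-0.002,0,0],[255,-0.0182,-0.002,0,0],[255,-0.0182,-0.002,0,0],[255,-0.0182,-0.002,0,0],[255,-0.0182,-0.002,0,0],[255,-0.0182,-0.002,0,0],[255,-0.0182,-0.002,0,0],[255,-0.0182,-0.002,0,0],[255,-0.016,-0.0015,0,0],[255,-0.012,-0.001,0,0],[255,-0.008,0,0,0],[255,-0.004,0,0,0]])

```text
time_s: 59.6
position: [0.5265, -0.0152, 0.3193]
tcp_rot: [[0.209, 0.978, 0.0], [0.978, -0.209, -0.0], [-0.0, 0.0, -1.0]]
force: [0.8, -0.1, -6.9]
opening: 0.274
grasp_force: 30.0
```

Call:
send_rows(plan=[[255,0,0,0,0],[255,0,0,0,0],[255,0,0,0,0],[255,0,0,0,0],[255,0,0,0,0]])

```text
time_s: 60.02
position: [0.5271, -0.0131, 0.3191]
tcp_rot: [[0.206, 0.978, -0.0], [0.978, -0.206, 0.0], [0.0, -0.0, -1.0]]
force: [0.3, 0.7, -6.4]
opening: 0.276
grasp_force: 30.0
```

```bash
python3 -c "
from h import *
go(.5256,-.0165,.25,-12)
for n in('side','top'):
    q,d=capture(n);P=cloud(n,d);s=read_state();p=np.array(s['position']);z=p[2]-.078+.01-.051+.005
    m=(abs(P[...,2]-z)<.006)&(np.hypot(P[...,0]-p[0],P[...,1]-p[1])<.13);w=P[m]
    A=np.c_[w[:,:2],np.ones(len(w))];k=np.linalg.lstsq(A,w[:,2],rcond=None)[0]
    print(n,'expect top z',z,'fit',w.mean(0),'slope deg',np.degrees(k[:2]),cv2.minEnclosingCircle(w[:,:2].astype(np.float32)),m.sum())
"
```

```text
t 60.02 pos [ 0.5271 -0.0131  0.3191] yaw_y -11.9 F [ 0.3  0.7 -6.4] open 0.276 gf 30.0 z [-0.  0. -1.]
turn 0.002 x -0.0036 y -0.0007 z 0.0691
side expect top z 0.20509083307057252 fit [0.51662652 0.00315745 0.204704  ] slope deg [-0.20186415 -0.12500955] ((0.5238191485404968, -0.012223203666508198), 0.12145554274320602) 3418
top expect top z 0.205089172992022 fit [ 0.51150675 -0.06141695  0.20447989] slope deg [-0.19189656  0.26699786] ((0.5232944488525391, -0.023724937811493874), 0.11191572993993759) 1829
```

Call:
send_rows(plan=[[255,-0.002,0.001,0,0],[255,-0.002,0.001,0,0],[255,0,0,0.006,0],[255,0,0,0.012,0],[255,0,0,0.014,0],[255,0,0,0.012,0],[255,0,0,0.008,0],[255,0,0,0.004,0],[255,0,0,0,0],[255,0,0,0,0],[255,0,0,0,0]])

```text
time_s: 61.03
position: [0.5288, -0.0183, 0.2639]
tcp_rot: [[0.208, 0.978, 0.002], [0.978, -0.208, -0.0], [-0.0, 0.002, -1.0]]
force: [-0.4, -0.2, -5.7]
opening: 0.271
grasp_force: 30.0
```

```bash
python3 -c "
from h import *
go(.5283,-.0174,.25,-12)"
```

```text
t 61.03 pos [ 0.5288 -0.0183  0.2639] yaw_y -12.0 F [-0.4 -0.2 -5.7] open 0.271 gf 30.0 z [ 0.002 -0.    -1.   ]
turn 0.0 x 0.0007 y -0.0007 z 0.0139
```

Call:
send_rows(plan=[[255,0.0007,-0.0007,0.002,0],[255,0,0,0.002,0],[255,0,0,0.002,0],[255,0,0,0.002,0],[255,0,0,0.002,0],[255,0,0,0.002,0],[255,0,0,0.002,0],[255,0,0,0.002,0],[255,0,0,0.002,0],[255,0,0,0.002,0],[255,0,0,0,0],[255,0,0,0,0]])

```text
time_s: 62.03
position: [0.528, -0.0174, 0.2436]
tcp_rot: [[0.207, 0.978, 0.001], [0.978, -0.207, -0.0], [-0.0, 0.001, -1.0]]
force: [-0.2, -0.1, -1.8]
opening: 0.276
grasp_force: 30.0
```

```bash
cat > lid.py <<'E'
from h import *
go(.5283,-.0174,.224,-12)
for n in('side','top'):
    q,d=capture(n);P=cloud(n,d)
    m=(abs(P[...,2]-.133)<.008)&(np.hypot(P[...,0]-.528,P[...,1]+.016)<.112);w=P[m]
    A=np.c_[w[:,:2],np.ones(len(w))];k=np.linalg.lstsq(A,w[:,2],rcond=None)[0]
    print(n,'mean',w.mean(0).round(4),'slope deg',np.degrees(k[:2]).round(2),m.sum())
E
python3 lid.py
```

```text
t 62.03 pos [ 0.528  -0.0174  0.2436] yaw_y -12.0 F [-0.2 -0.1 -1.8] open 0.276 gf 30.0 z [ 0.001 -0.    -1.   ]
turn 0.0 x 0.0000 y 0.0003 z 0.0196
side mean [ 0.5201 -0.0028  0.1332] slope deg [-0.1  -0.09] 2816
top mean [ 0.51   -0.0751  0.1327] slope deg [0.37 0.37] 1273
```

The lid is seated: its top face is level at 133 mm and its weight is off the hooks. I'll unhook and return the lifter.

Call:
send_rows(plan=[[255,0,0,0.005,0],[255,0,0,0.008,0],[255,0,0,0.006,0],[255,0,0,0,0],[255,0,-0.004,0,0],[255,0,-0.01,0,0],[255,0,-0.014,0,0],[255,0,-0.014,0,0],[255,0,-0.008,0,0],[255,0,0,0,0],[255,0,0,-0.01,0],[255,0,0,-0.02,0],[255,0,0,-0.025,0],[255,0,0,-0.02,0],[255,0,0,-0.008,0],[255,0,0,0,0],[255,0,0,0,0]])

```text
time_s: 63.55
position: [0.4786, -0.0069, 0.3069]
tcp_rot: [[0.207, 0.978, 0.0], [0.978, -0.207, -0.0], [-0.0, 0.0, -1.0]]
force: [-0.6, 0.3, -2.3]
opening: 0.273
grasp_force: 30.0
```

Call:
send_rows(plan=[[255,0,0,0,-0.06],[255,0,0,0,-0.11],[255,0,0,0,-0.11],[255,0,0,0,-0.11],[255,0,0,0,-0.11],[255,0,0,0,-0.11],[255,0,0,0,-0.11],[255,0,0,0,-0.11],[255,0,0,0,-0.047],[255,0,0,0,0]])

```text
time_s: 64.38
position: [0.4777, -0.0067, 0.3053]
tcp_rot: [[-0.62, 0.785, -0.004], [0.785, 0.62, 0.001], [0.003, -0.002, -1.0]]
force: [-0.7, 0.5, -1.4]
opening: 0.274
grasp_force: 30.0
```

```bash
python3 -c "
from h import *
go(.437,.3228,.30,38.3)"
```

```text
t 64.38 pos [ 0.4777 -0.0067  0.3053] yaw_y 38.3 F [-0.7  0.5 -1.4] open 0.274 gf 30.0 z [-0.004  0.001 -1.   ]
turn 0.0 x 0.2838 y 0.1723 z 0.0053
```

Call:
send_rows(plan=[[255,0.01,0.006,0,0],[255,0.02,0.012,0,0],[255,0.0225,0.0137,0,0],[255,0.0225,0.0137,0,0],[255,0.0225,0.0137,0,0],[255,0.0225,0.0137,0,0],[255,0.0225,0.0137,0,0],[255,0.0225,0.0137,0,0],[255,0.0225,0.0137,0,0],[255,0.0225,0.0137,0,0],[255,0.0225,0.0137,0,0],[255,0.0225,0.0137,0,0],[255,0.018,0.011,0,0],[255,0.01,0.006,0,0],[255,0,0,0,0],[255,0,0,0,0],[255,0,0,0,0]])

```text
time_s: 65.8
position: [0.4381, 0.3209, 0.3068]
tcp_rot: [[-0.619, 0.786, -0.001], [0.786, 0.619, -0.001], [-0.0, -0.001, -1.0]]
force: [0.6, -0.8, -2.0]
opening: 0.275
grasp_force: 30.0
```

```bash
python3 -c "
from h import *
go(.437,.3225,.111,38.3)"
```

```text
t 65.8 pos [0.4381 0.3209 0.3068] yaw_y 38.2 F [ 0.6 -0.8 -2. ] open 0.275 gf 30.0 z [-0.001 -0.001 -1.   ]
turn -0.001 x 0.0019 y 0.0001 z 0.1958
```

Call:
send_rows(plan=[[255,0.002,0,0.01,0],[255,0,0,0.02,0],[255,0,0,0.03,0],[255,0,0,0.03,0],[255,0,0,0.03,0],[255,0,0,0.03,0],[255,0,0,0.02,0],[255,0,0,0.01,0],[255,0,0,0.008,0],[255,0,0,0.005,0],[255,0,0,0.002,0],[255,0,0,0,0],[255,0,0,0,0]])

```text
time_s: 66.88
position: [0.4379, 0.3237, 0.1131]
tcp_rot: [[-0.619, 0.785, 0.002], [0.785, 0.619, 0.001], [-0.001, 0.002, -1.0]]
force: [-0.4, -0.2, -2.1]
opening: 0.271
grasp_force: 30.0
```

Call:
send_rows(plan=[[60,0,0,0,0],[60,0,0,0,0],[60,0,0,0,0],[60,0,0,0,0],[60,0,0,0,0],[60,0,0,0,0],[60,0,0,-0.01,0],[60,0,0,-0.03,0],[60,0,0,-0.04,0],[60,0,0,-0.04,0],[60,0,0,-0.04,0],[60,0,0,-0.03,0],[60,0,0,0,0]])

```text
time_s: 67.97
position: [0.4406, 0.3252, 0.3103]
tcp_rot: [[-0.62, 0.785, 0.014], [0.785, 0.62, 0.007], [-0.004, 0.015, -1.0]]
force: [0.6, 0.6, -1.0]
opening: 0.769
grasp_force: 0.0
```

Call:
send_rows(plan=[[140,0,0,0,0.118],[140,0,0,0,0.118],[140,0,0,0,0.118],[140,0,0,0,0.118],[140,0,0,0,0.118],[140,0,0,0,0.118],[140,0,0,0,0.118],[140,0,0,0,0.118],[140,0,0,0,0.118],[140,0,0,0,0.118],[140,0,0,0,0]])

```text
time_s: 68.88
position: [0.4368, 0.3232, 0.3022]
tcp_rot: [[0.492, 0.871, -0.0], [0.871, -0.492, -0.0], [-0.0, -0.0, -1.0]]
force: [0.2, -0.7, -0.2]
opening: 0.451
grasp_force: 0.0
```

```bash
python3 -c "
from h import *
go(.374,-.2385,.25,-29.4)
q,d=capture('top');np.save('top.npy',d);cv2.imwrite('top.png',q);P=cloud('top',d)
m=(abs(P[...,2]-.08)<.008)&(np.hypot(P[...,0]-.374,P[...,1]+.2395)<.06);w=P[m];print('handle',cv2.minAreaRect(w[:,:2].astype(np.float32)),w.mean(0))
"
```

```text
t 68.88 pos [0.4368 0.3232 0.3022] yaw_y -29.4 F [ 0.2 -0.7 -0.2] open 0.451 gf 0.0 z [-0. -0. -1.]
turn -0.001 x -0.5202 y 0.2210 z 0.0522
handle ((0.37502244114875793, -0.2373911738395691), (0.0965149998664856, 0.011596216820180416), 59.46827697753906) [ 0.37469767 -0.23676292  0.08295244]
```

Call:
send_rows(plan=[[140,-0.015,0.006,0,0],[140,-0.03,0.0128,0,0],[140,-0.03,0.0128,0,0],[140,-0.03,0.0128,0,0],[140,-0.03,0.0128,0,0],[140,-0.03,0.0128,0,0],[140,-0.03,0.0128,0,0],[140,-0.03,0.0128,0,0],[140,-0.03,0.0128,0,0],[140,-0.03,0.0128,0,0],[140,-0.03,0.0128,0,0],[140,-0.03,0.0128,0,0],[140,-0.03,0.0128,0,0],[140,-0.03,0.0128,0.02,0],[140,-0.03,0.0128,0.03,0],[140,-0.03,0.0128,0.03,0],[140,-0.03,0.0128,0.03,0],[140,-0.02,0.008,0.02,0],[140,-0.005,0.002,0.015,0],[140,0,0,0,0]])

```text
time_s: 70.6
position: [0.3742, -0.2331, 0.1602]
tcp_rot: [[0.49, 0.872, -0.004], [0.872, -0.49, 0.004], [0.001, -0.005, -1.0]]
force: [0.8, 0.6, -1.0]
opening: 0.448
grasp_force: 0.0
```

Call:
send_rows(plan=[[140,0,0,0,0],[140,0,0,0,0],[140,0,0,0,0]])

```text
time_s: 70.85
position: [0.376, -0.2318, 0.1637]
tcp_rot: [[0.488, 0.873, 0.001], [0.873, -0.488, -0.001], [-0.0, 0.002, -1.0]]
force: [-0.0, 0.6, -0.6]
opening: 0.455
grasp_force: 0.0
```

```bash
python3 -c "
from h import *
go(.3735,-.2385,.079,-29.4)"
```

```text
t 70.85 pos [ 0.376  -0.2318  0.1637] yaw_y -29.2 F [-0.   0.6 -0.6] open 0.455 gf 0.0 z [ 0.001 -0.001 -1.   ]
turn 0.003 x -0.0071 y 0.0011 z 0.0847
```

Call:
send_rows(plan=[[140,-0.007,0.001,0.01,0.003],[140,0,0,0.02,0],[140,0,0,0.02,0],[140,0,0,0.018,0],[140,0,0,0.01,0],[140,0,0,0.006,0],[140,0,0,0,0],[255,0,0,0,0],[255,0,0,0,0],[255,0,0,0,0],[255,0,0,0,0],[255,0,0,0,0],[255,0,0,0,0]])

```text
time_s: 71.93
position: [0.3735, -0.2394, 0.079]
tcp_rot: [[0.493, 0.87, 0.001], [0.87, -0.493, -0.001], [-0.0, 0.002, -1.0]]
force: [0.8, 0.9, 2.8]
opening: 0.102
grasp_force: 30.0
```

```bash
python3 -c "
from h import *
go(.5286,-.3237,.08,-29.4)"
```

```text
t 71.93 pos [ 0.3735 -0.2394  0.079 ] yaw_y -29.5 F [0.8 0.9 2.8] open 0.102 gf 30.0 z [ 0.001 -0.001 -1.   ]
turn -0.002 x 0.0027 y 0.1766 z -0.0010
```

Call:
send_rows(plan=[[255,0,0.004,0,0],[255,0,0.008,0,0],[255,0.0005,0.01,0,0],[255,0.0005,0.01,0,0],[255,0.0005,0.01,0,0],[255,0,0.01,0,0],[255,0,0.01,0,0],[255,0,0.01,0,0],[255,0,0.01,0,0],[255,0,0.01,0,0],[255,0,0.01,0,0],[255,0,0.01,0,0],[255,0,0.01,0,0],[255,0,0.01,0,0],[255,0,0.01,0,0],[255,0,0.01,0,0],[255,0,0.008,0,0],[255,0,0.004,0,0],[255,0,0,0,0],[255,0,0,0,0]])

```text
time_s: 73.6
position: [0.5146, -0.3168, 0.0789]
tcp_rot: [[0.492, 0.871, -0.004], [0.871, -0.492, 0.003], [0.001, -0.006, -1.0]]
force: [-3.9, 2.6, 7.0]
opening: 0.101
grasp_force: 30.0
```

Call:
send_rows(plan=[[255,0,0.003,0,0],[255,0,0.002,0,0],[255,0,0.002,0,0],[255,0,0.001,0,0],[255,0,0,0,0]])

```text
time_s: 74.02
position: [0.5198, -0.3196, 0.0789]
tcp_rot: [[0.492, 0.871, -0.008], [0.871, -0.492, 0.006], [0.001, -0.01, -1.0]]
force: [-6.4, 4.3, 10.6]
opening: 0.103
grasp_force: 30.0
```

Call:
send_rows(plan=[[255,0,0.001,0,0],[255,0,0.001,0,0],[255,0,0,0,0]])

```text
time_s: 74.27
position: [0.5214, -0.3204, 0.0789]
tcp_rot: [[0.492, 0.871, -0.009], [0.871, -0.492, 0.006], [0.001, -0.011, -1.0]]
force: [-6.9, 3.8, 10.8]
opening: 0.103
grasp_force: 30.0
```

```bash
python3 -c "
from h import *
go(.5286,-.3237,.08,-29.4)"
```

```text
t 74.27 pos [ 0.5214 -0.3204  0.0789] yaw_y -29.5 F [-6.9  3.8 10.8] open 0.103 gf 30.0 z [-0.009  0.006 -1.   ]
turn -0.001 x 0.0007 y 0.0079 z -0.0011
```

Call:
send_rows(plan=[[255,0,0.0015,0,0],[255,0,0.0015,0,0],[255,0,0.0015,0,0],[255,0,0.0015,0,0],[255,0,0,0,0]])

```text
time_s: 74.68
position: [0.5269, -0.3235, 0.0789]
tcp_rot: [[0.492, 0.871, -0.008], [0.871, -0.492, 0.006], [0.001, -0.01, -1.0]]
force: [-6.9, 3.8, 9.2]
opening: 0.104
grasp_force: 30.0
```

Call:
send_rows(plan=[[255,0,0.001,0,0],[255,0,0.001,0,0],[255,0,0,0,0]])

```text
time_s: 74.93
position: [0.5285, -0.3244, 0.0789]
tcp_rot: [[0.492, 0.871, -0.008], [0.871, -0.492, 0.006], [0.001, -0.01, -1.0]]
force: [-6.9, 3.6, 10.6]
opening: 0.106
grasp_force: 30.0
```

Call:
send_rows(plan=[[255,0,0.001,0,0],[255,0,0.001,0,0],[255,0,0,0,0]])

```text
time_s: 75.18
position: [0.5287, -0.3245, 0.0789]
tcp_rot: [[0.491, 0.871, -0.012], [0.871, -0.491, 0.008], [0.001, -0.014, -1.0]]
force: [-10.0, 5.2, 12.8]
opening: 0.103
grasp_force: 30.0
```

Call:
send_rows(plan=[[255,0,0.001,0,0],[255,0,0.001,0,0],[255,0,0,0,0],[255,0,0,0,0]])

```text
time_s: 75.52
position: [0.5288, -0.3245, 0.0789]
tcp_rot: [[0.491, 0.871, -0.015], [0.871, -0.491, 0.01], [0.002, -0.018, -1.0]]
force: [-13.4, 5.6, 15.5]
opening: 0.103
grasp_force: 30.0
```

Call:
send_rows(plan=[[255,0,-0.0015,0,0],[255,0,-0.0015,0,0],[140,0,0,0,0],[140,0,0,0,0],[140,0,0,0,0],[140,0,0,0,0],[140,0,0,0,0],[140,0,0,-0.005,0],[140,0,0,-0.02,0],[140,0,0,-0.03,0],[140,0,0,-0.04,0],[140,0,0,-0.04,0],[140,0,0,-0.03,0],[140,0,-0.03,0,0],[140,0,-0.035,0,0],[140,0,-0.035,0,0],[140,0,-0.035,0,0],[140,0,-0.02,0,0],[140,0,0,0,0]])

```text
time_s: 77.1
position: [0.394, -0.2478, 0.2435]
tcp_rot: [[0.493, 0.87, -0.004], [0.87, -0.493, 0.004], [0.001, -0.005, -1.0]]
force: [-1.1, -0.3, 0.4]
opening: 0.452
grasp_force: 0.0
```

```bash
python3 - <<'E'
from h import *
go(.5286,-.3237,.08,-29.4)
q,d=capture('top');p,_=capture('side');P=cloud('top',d);Z=P[...,2]
m=(abs(Z-.08)<.008)&(np.hypot(P[...,0]-.5286,P[...,1]+.3237)<.06);w=P[m]
r=cv2.minAreaRect(w[:,:2].astype(np.float32));k=np.radians(-29.4);e=np.array(r[0])-[.6527,-.3937]
print('handle',r,'riser frame',e@[np.cos(k),np.sin(k)],e@[-np.sin(k),np.cos(k)])
hsv=cv2.cvtColor(q,cv2.COLOR_BGR2HSV);v,u=np.mgrid[:480,:640]
m=(u>165)&(u<240)&(v>240)&(v<300)&(abs(Z-.125)<.006)&(hsv[...,1]>120);w=P[m];print('grip',cv2.minAreaRect(w[:,:2].astype(np.float32)),w.mean(0))
for n,c,z in(('mug',(.7513,.0938),.095),('parcel',(.8055,-.1344),.08)):
    m=(abs(Z-z)<.01)&(np.hypot(P[...,0]-c[0],P[...,1]-c[1])<.15);w=P[m];print(n,cv2.minAreaRect(w[:,:2].astype(np.float32))[:2])
o=np.zeros((600,800,3),np.uint8);o[:360,:800]=crop(q,120,130,400,180,2);o[360:600,:]=crop(p,180,150,266,80,3)[:240,:798] if 0 else 0
a=crop(p,180,150,200,120,2);b=crop(p,245,330,80,80,3);o[360:600,:400]=a;o[360:600,420:660]=b;cv2.imwrite('pics/f1.png',o)
E
python3 lid.py
```

```text
t 77.1 pos [ 0.394  -0.2478  0.2435] yaw_y -29.5 F [-1.1 -0.3  0.4] open 0.452 gf 0.0 z [-0.004  0.004 -1.   ]
turn -0.002 x -0.0001 y 0.1545 z 0.1635
handle ((0.545138418674469, -0.29606935381889343), (0.03532467037439346, 0.010927717201411724), 61.483184814453125) riser frame -0.14163638587490693 0.03225478332408524
grip ((0.4360196590423584, 0.3240341246128082), (0.025449391454458237, 0.1181069016456604), 39.15391540527344) [0.43578195 0.32387098 0.12435274]
mug ((0.7594233155250549, 0.043060317635536194), (0.08598817139863968, 0.19587911665439606))
parcel ((0.8061350584030151, -0.13514885306358337), (0.15414422750473022, 0.21223898231983185))
t 77.2 pos [ 0.3984 -0.2517  0.2443] yaw_y -29.5 F [-0.5  0.5 -0.1] open 0.451 gf 0.0 z [ 0.002 -0.002 -1.   ]
turn -0.306 x 0.2562 y 0.0784 z 0.0203
side mean [ 0.5248 -0.0087  0.1331] slope deg [-0.12 -0.06] 3050
top mean [ 0.5264 -0.016   0.1331] slope deg [ 0.01 -0.1 ] 5318
```

View pics/f1.png

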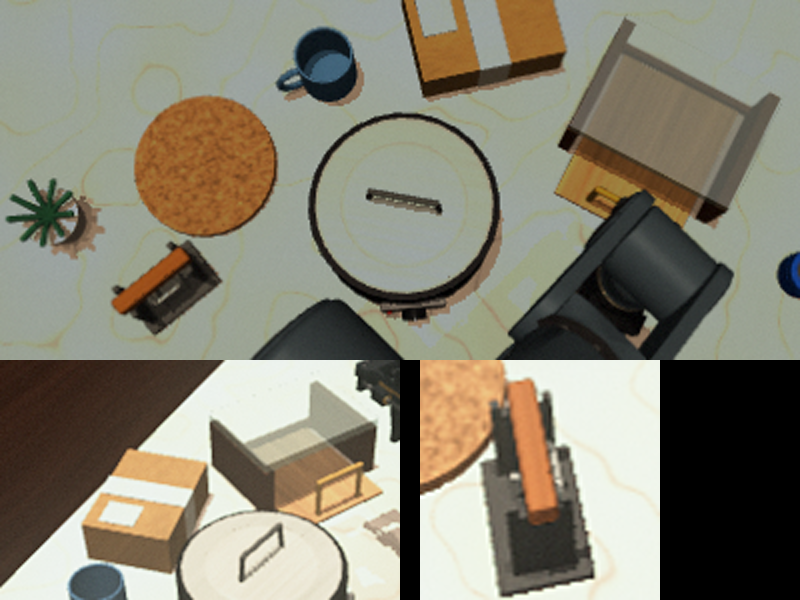

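Everything is in place. The lid is level at 133 mm, the lifter is at its original height in the cradle, and the tray handle is 142 mm in front of the riser's centre, which is home. The mug, parcel and plant haven't moved, and the robot is touching nothing.

```bash
python3 -c "
from rig import hand_in
print(hand_in())"
```

```text
the job is handed in; nothing more can be done
None
```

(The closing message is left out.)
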